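# Open a push-and-turn tub in the angled stand and take out its desiccant canister

## Task

Open the tub with the blue child-resistant cap that is clamped in the angled stand: press the cap down hard against its spring, turn it anticlockwise while it is down, lift it off and set it flat, open side down, on the free part of the aluminium tray. Then draw the yellow desiccant canister out of the open tub and lower it gently, foot first, into the glass beaker on the tray so that it can be taken to the balance. Leave the beaker standing where it is on the tray, and do not knock over or shove aside anything else on the bench.

Things in the scene. Friction and masses are not known exactly. Their poses are not given: they have to be found in the camera images.
- tub_blue: White round tub with the blue cap, 66 mm diameter, clamped fast in either of the stand's two places. Origin: centre of its foot. z is its axis, leaning 30 degrees from vertical so that the mouth is towards the robot; y is level, along the row of two tubs; x points away from the robot, up the slope. Body 72 mm tall, then a 43 mm neck with a 36 mm bore; bore floor 4 mm above the origin.
- cap_blue: Blue child-resistant cap, ribbed, 63 mm diameter, 46 mm tall, 45 g, hollow below. Origin: centre of its open lower edge; z out of its closed top. Locked, its origin is 92 mm up the tub's axis. Press it down along the axis by 6 mm (5 is not quite enough; 12 N); held down, turn it anticlockwise seen from above by 60 degrees (48 to 72 will do); then it lifts off along the axis, clear after 15 mm.
- ring_blue (a joint): Spring ring round the blue tub's neck under the cap's edge, pushing the cap's three lugs up into locking notches. 0 with the cap on and locked, grows as the cap is pressed down (5 N at 0, 12 N at 0.006 m, 16 N at 0.0085 m where it bottoms hard), -0.0025 once the cap is off.
- canister: Yellow rigid desiccant canister, a cylinder 25 mm diameter, 120 mm long, 35 to 70 g. Origin: centre of its foot; z along it. It stands on the blue tub's bore floor, parallel to the tub's axis and 5 mm off it on the lower, robot side, against the bore. Its top is 124 mm up the tub's axis: with the cap off, 21 mm show above the rim.
- tub_white: The neighbour in the stand's other place: same tub, same frame, with a white cap that stays shut (it cannot come off; top 138 mm up its axis, 63 mm diameter). Fixed, only in the way. The two axes are parallel, 96 mm apart along y.
- stand: Grey metal stand, fixed, base 160 mm (x) by 214 mm (y), thumb-screws to 123 mm either side in y. Origin: on the bench; y along the two places. The tubs' origins are at x 30, y +48 and -48, z 40 mm. The cradle's walls reach 52 mm up the tubs. Behind it a glass shelf with a front rail hangs over the bench from world x 0.70 m on, 0.38 to 0.43 m up, all along y.
- tray: Flat aluminium tray, fixed, 250 mm (x) by 120 mm (y), 16 mm high, walls and floor 3 mm thick, in the bay between the moisture balance (0.15 m tall) and the heating unit. Origin: centre of its underside; x along its length, away from the robot. The beaker stands towards its far (+x) end; the near half is free for the cap.
- beaker: Clear glass beaker standing on the tray towards its far (+x) end, 72 mm diameter, 95 mm tall, mouth about 58 mm clear inside, floor 2 mm thick, 80 g, loose. Origin: centre of its underside; z up.
- wash_bottle: White squeeze wash bottle with a red cap and a bent spout, about 75 mm wide, body 154 mm and spout 206 mm tall, loose. Origin: its underside, the body's middle lies 6 mm in x and 15 mm in y from it. Bystander.
- carton: White upright carton, 60 x 95 mm and 196 mm tall, loose. Origin: centre of its underside. Bystander.
- wipe_pack: Blue pack, 58 x 105 mm and 52 mm tall, loose. Origin: centre of its underside. Bystander.
- measuring_cylinder: Clear measuring cylinder, 30 mm tube on a blue foot 52 x 60 mm, 191 mm tall, loose. Origin: centre of its underside. Bystander between the moisture balance and the stand.
- timer: White timer lying flat, 68 x 68 mm and 19 mm tall, loose. Origin: centre of its underside. Bystander.
- pipette_bulb: Red rubber-look pipette bulb lying on the bench, 100 mm long, 47 mm thick, loose. Origin: at its underside. Bystander in front of the stand.
- neck_rim (a point): Centre of the blue tub's neck rim, 103 mm up its axis. Three hooked catches stand out from the neck to 27 mm from the axis, 83 to 101 mm up.
- cap_top (a point): Middle of the blue cap's closed top, with two raised arrows that show the way it opens; 46 mm above the cap's origin.
Not all that is in view belongs to the job. Of the things that look like the cap_blue, the larger one is meant.

How it is judged (in metres and radians):
On the way, in this order (a step that is already met when the one before it is completed fails the run):
1. the blue cap is pressed down on its spring ring (value of joint ring_blue above 0.0045 m), for 0.1 s.
2. the blue cap is off and clear of its tub (z of cap_blue in the frame of tub_blue above 0.12 m), for 0.1 s.
3. the canister is drawn out of the tub (z of canister in the frame of tub_blue above 0.1 m), for 0.1 s.
At the end, for the whole second after the job is handed in: The blue cap lies flat on the tray's floor inside its walls, open side down (within about 5 degrees of level); the canister stands or leans foot down in the beaker, its foot on the beaker's floor; the beaker is upright on the tray, within 30 mm of where it stood; all at rest (y of cap_blue in the frame of tray between -0.035 and 0.035 m and x of cap_blue in the frame of tray between -0.1 and 0.1 m and z of cap_blue in the frame of tray between 0 and 0.007 m and angle between cap_blue's own z axis and vertical below 0.08 rad and z of canister in the frame of beaker between -0.002 and 0.014 m and horizontal distance between canister and beaker below 0.03 m and angle between canister's own z axis and vertical below 0.6 rad and angle between beaker's own z axis and vertical below 0.05 rad and distance of beaker from where it was at the start of the episode below 0.03 m and linear speed of each of canister, cap_blue, beaker below 0.02 m/s); the robot touches nothing.
It fails at once if a bystander is knocked over (angle between any of wash_bottle, carton, wipe_pack, measuring_cylinder's own z axis and vertical above 0.4 rad).
It fails at once if a bystander is shoved more than 40 mm (distance of any of wash_bottle, carton, wipe_pack, measuring_cylinder, timer, pipette_bulb from where it was at the start of the episode above 0.04 m).
It fails at once if the beaker is tipped (angle between beaker's own z axis and vertical above 0.3 rad).
It fails at once if the canister is dropped into the beaker instead of lowered (faster than 0.75 m/s inside it) (horizontal distance between canister and beaker below 0.035 m and z of canister in the frame of beaker below 0.09 m and linear speed of canister above 0.75 m/s).
It also fails if it takes over 62 s, if anything falls off the work surface, if the arm or the gripper's body presses on something with over 40 N, if the wrist force passes 120 N, or if a joint passes its speed limit or range.

## Robot

A 6-joint arm with a two-finger parallel gripper is mounted at the origin on a cart in front of the work surface, level with it; the furniture and walls round the work are solid. World frame = base frame: x ahead of the robot, y to its left, z up, the work surface at z = 0. Lengths are in mm, angles in degrees, forces in N, time in s.
With the tool pointing down it reaches from about 350 to 850 mm from the base axis. Payload 8.1 kg.
Tool frame: the origin (TCP) lies between the finger pads; the fingertips stand ahead of it and the grasp point (between the pads) lies 2 mm behind it (nose_length is the z of the fingertips in the tool frame, in mm); z points along the fingers, y is the direction in which the jaws open and shut (so a half turn about z gives the same grasp; the last joint's range is limited). The gripper opens to 85 mm and grips with 20 to 120 N. Pads are 22 mm wide; open, the fingers measure 114 mm over their backs; the gripper's body (76 mm by 85 mm) begins 54 mm behind the grasp point. The pads swing forward as they close: fully open they stand 13 mm farther back than shut.
Start: joints at [69.763, 7.471, 85.268, -0, 87.261, -4.893], TCP at [158.744, 578.624, 248.292] pointing down, gripper open.
Joint ranges: [-169.43, 169.43], [-51.17, 129.36], [1.28, 143.12], [-76.62, 256.62], [0, 156.53], [-152.29, 152.29]. Speed limits (degrees/s): [136.94, 136.94, 159.86, 180, 180, 180].

## Interface

Orientations are given as [roll, pitch, yaw] about the fixed x, y, z axes, in that order (R = Rz(yaw) Ry(pitch) Rx(roll)).
In Python, from bench import * gives the robot as it stands.
- The arm moves only by the tool jog_arm, never from a script. Its argument "plan" is a list of rows, each a list of 3 entries, a list of its own where there are three numbers: the turn, a rotation vector about the tool's x, y, z in degrees, then the shift along the tool's x, y, z in m, then the gripper's target within -1 to 1 (fully open at 1, half-way at 0, shut at -1). A call has 1 to 12 rows; each row is the pose to reach, as a shift and turn from the pose commanded when the call began, along the tool's axes at that moment; what a row does not reach only later rows make up. A row lasts 1/8 s, in which the tool goes at most 62.5 mm and 10.7 degrees, less where a joint would pass 70% of its speed; a pose out of reach is approached as far as the arm can. A call with a gripper value outside its range is refused whole. The fingers move at their own pace and stop on an object; "force" is the grip in N (left out, the last holds). Time passes only in rows, so rows that repeat a pose let the fingers close. It gives the time, the measured TCP pose, the force and the opening at its end, in the units of the state.
- sense(): the state, without advancing time (a new reading comes with each control period).
- snapshot(name): name is "side" or "top"; returns (picture, depth): 384x512x3 uint8, blue, green, red; 384x512 float32, mm along the optical axis (not along the pixel's ray), 0 where there is no reading.
- camera_info(name): a dict with "fov_y" (degrees; the focal length in pixels is half the picture's height over the tangent of half this angle, whatever the lens; pixels are square), "cx", "cy" (the principal point, pixels), "origin" and "orientation" of the camera in the world. Camera axes: x right, y down, z forward; pixel columns grow to the right and rows downward; lengths in mm; the calibration is good to about 2 mm. A picture is of the moment at which its call begins. camera_info takes no time and is no camera call.
- hand_in(): hands the job in, once; it reports no verdict.
The state is a dict: "time": time; "joint_pos": joint angles; "qd": joint speeds; "joint_efforts": joint torques, N m; "tool_pos": TCP position; "tcp_rot": TCP orientation; "ft_force": force on the tool from outside, world axes, zero at the start; "wrist_torque": the same for the moment, N m; "finger_gap": finger opening in mm.
Only numpy, scipy, OpenCV 4.12 (cv2) and the standard library are available. Lean on these libraries where they do the work, as an engineer would, in place of code of your own. Each camera call takes 0.05 s, during which the arm holds its last target.

## Working session

There is one attempt and no reset: what is moved stays moved. The work goes in short steps, Python scripts to look and compute and a tool call to move; the robot and the scene stay as the last step left them, time stands still between calls to the robot, and variables do not carry over. Pictures are saved under pics/ and viewed, and the job is handed in when it is done.

Besides the shell and the picture viewer there is one more tool, called after ">>>" by a JSON object that holds its "fn" and its "kwargs", one argument or row to a line. jog_arm: Moves the arm, as the interface text tells. Its arguments: {"type":"object","properties":{"plan":{"type":"array","items":{"type":"array"}},"force":{"type":"number"}},"required":["plan"]}

```bash
ls; mkdir -p pics
python3 - <<'E'
from bench import *
import cv2,numpy as np
print(sense())
for n in("side","top"):
    print(n,camera_info(n))
    p,d=snapshot(n); cv2.imwrite(f"pics/{n}0.png",p); np.save(f"{n}0.npy",d)
E
```

```text
pics
{'time': 0.0, 'joint_pos': array([ 6.97619814e+01,  7.51350498e+00,  8.53279499e+01, -1.43916191e-03,
        8.72606660e+01, -4.89339687e+00]), 'qd': array([ 0.06624578, -0.01451296,  0.05033198, -0.08230655, -0.09716589,
        0.04202534]), 'joint_efforts': array([ 8.52688117e-04, -5.69406223e+01, -5.00544047e+01, -2.89044856e-04,
        1.47302588e-02, -2.35202185e-05]), 'tool_pos': array([158.59091062, 578.14196918, 247.27384484]), 'tcp_rot': array([-1.79898129e+02, -7.27896185e-03,  1.64655442e+02]), 'ft_force': array([0.3066132 , 0.42243417, 0.62468754]), 'wrist_torque': array([ 0.0030123 , -0.00317868,  0.02685033]), 'finger_gap': 85.54730182835846}
side {'fov_y': 51.984412099126736, 'cx': 253.19970218139903, 'cy': 194.6100403999026, 'origin': array([551.78107221, 958.19775283, 832.97617352]), 'orientation': array([-123.59359574,   -0.70654267,  178.8839079 ])}
top {'fov_y': 50.97472002447003, 'cx': 260.6404067111865, 'cy': 197.01706056711004, 'origin': array([ 219.18648025, -119.85055094, 1509.69625304]), 'orientation': array([-1.68010068e+02, -6.83063456e-03, -9.19511204e+01])}
```

View pics/side0.png

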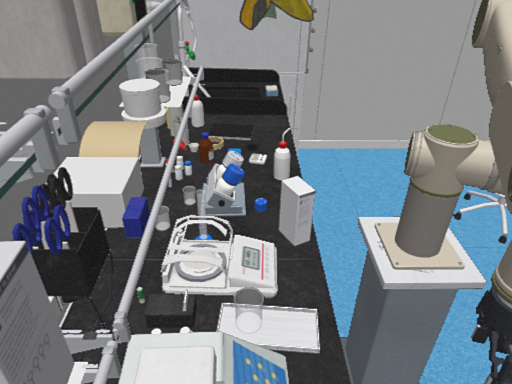

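View pics/top0.png

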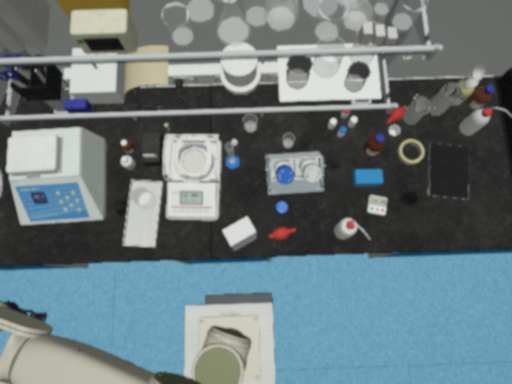

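```bash
cat > h.py <<'E'
import numpy as np,cv2
from scipy.spatial.transform import Rotation as R
from bench import *
def cam(n):
    c=camera_info(n); f=192/np.tan(np.radians(c['fov_y']/2)); return c,f,R.from_euler('xyz',c['orientation'],degrees=True).as_matrix()
def cloud(n,d):
    c,f,M=cam(n); v,u=np.mgrid[0:384,0:512]
    P=np.stack([(u-c['cx'])/f*d,(v-c['cy'])/f*d,d],-1)
    P=P@M.T+c['origin']; P[d<=0]=np.nan; return P
def proj(n,p):
    c,f,M=cam(n); q=(np.atleast_2d(p)-c['origin'])@M; return np.c_[q[:,0]/q[:,2]*f+c['cx'],q[:,1]/q[:,2]*f+c['cy']]
def crop(n,img,u0,u1,v0,v1,name,s=6):
    cv2.imwrite('pics/'+name,cv2.resize(img[v0:v1,u0:u1],None,fx=s,fy=s,interpolation=cv2.INTER_CUBIC))
E
python3 - <<'E'
from h import *
s=cv2.imread('pics/side0.png');t=cv2.imread('pics/top0.png')
Ps=cloud('side',np.load('side0.npy'));Pt=cloud('top',np.load('top0.npy'))
crop('side',s,150,290,140,260,'s_stand.png',5);crop('top',t,200,350,130,260,'t_stand.png',5)
crop('side',s,160,330,220,360,'s_tray.png',4);crop('top',t,100,240,120,260,'t_tray.png',4)
for nm,P,px in(('side',Ps,[(232,175),(260,204),(203,240),(233,158),(225,208),(250,300),(218,335),(318,348),(319,310),(258,160)]),('top',Pt,[(285,174),(282,207),(232,162),(311,170),(270,190),(320,190),(145,196),(130,245),(155,245),(160,182),(135,180),(342,226),(240,232),(283,233),(369,177),(377,205)])):
    for u,v in px: print(nm,u,v,np.round(P[v,u],0))
E
```

```text
side 232 175 [ 593. -190.  150.]
side 260 204 [ 495. -187.   32.]
side 203 240 [679.  20.  41.]
side 233 158 [ 591. -285.  164.]
side 225 208 [ 619. -163.   32.]
side 250 300 [537. 268.  50.]
side 218 335 [601. 488. 205.]
side 318 348 [377. 386.  17.]
side 319 310 [353. 259.  -1.]
side 258 160 [ 492. -541.   16.]
top 285 174 [ 584. -217.  162.]
top 282 207 [ 492. -209.   33.]
top 232 162 [669. -27.  45.]
top 311 170 [ 594. -307.  165.]
top 270 190 [ 559. -167.   32.]
top 320 190 [ 556. -358.   15.]
top 145 196 [560. 313.  -5.]
top 130 245 [372. 359.  13.]
top 155 245 [370. 270.  -0.]
top 160 182 [609. 252.  12.]
top 135 180 [625. 354.  -7.]
top 342 226 [ 401. -407.  128.]
top 240 232 [383. -58. 196.]
top 283 233 [ 393. -207.   50.]
top 369 177 [ 591. -538.   52.]
top 377 205 [ 490. -569.   16.]
```

View pics/s_stand.png

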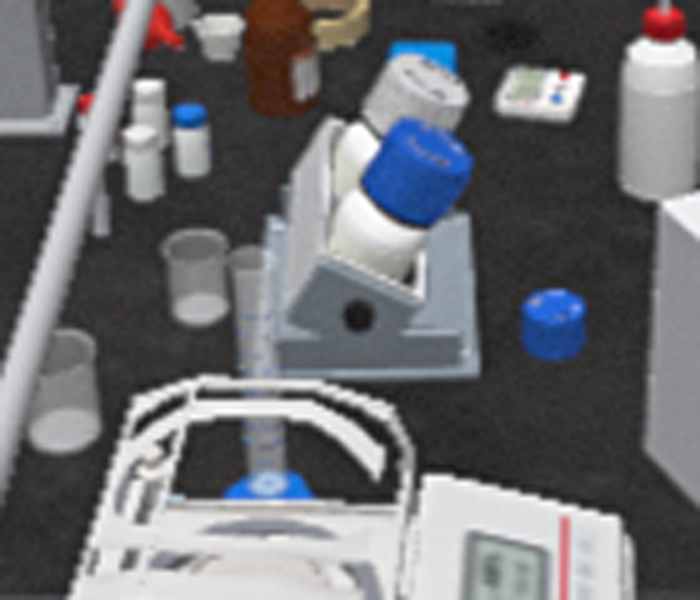

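View pics/t_stand.png

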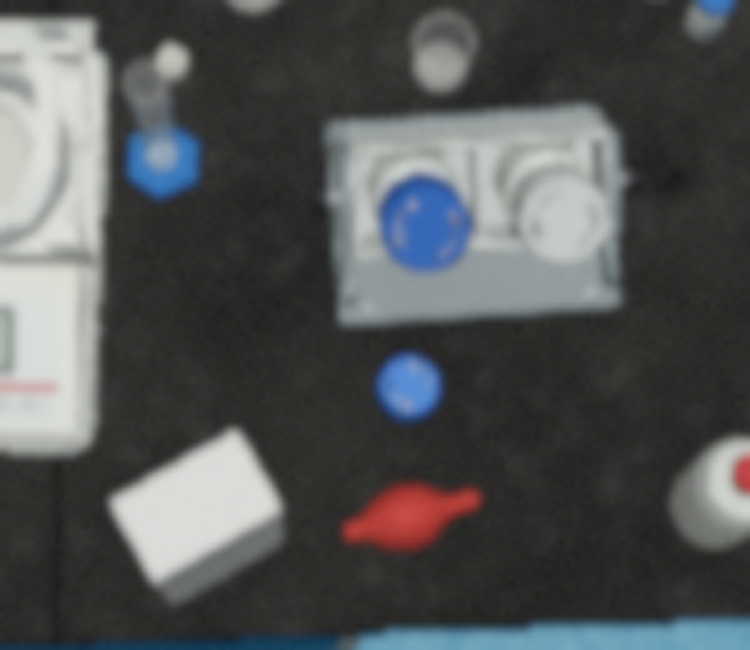

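View pics/s_tray.png

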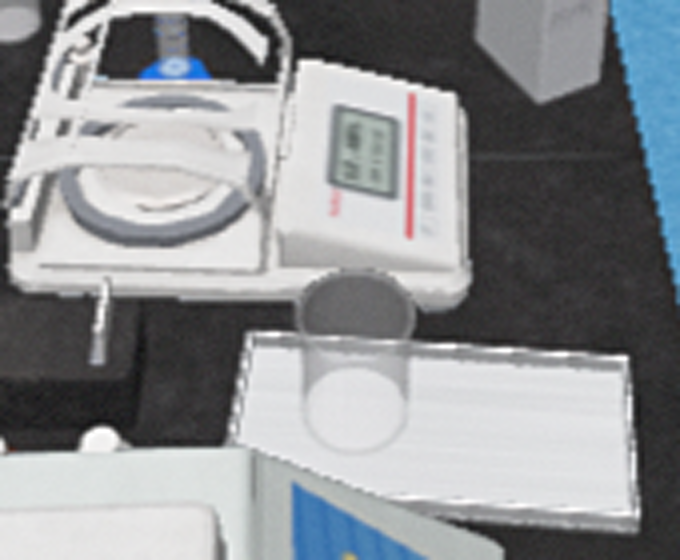

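View pics/t_tray.png

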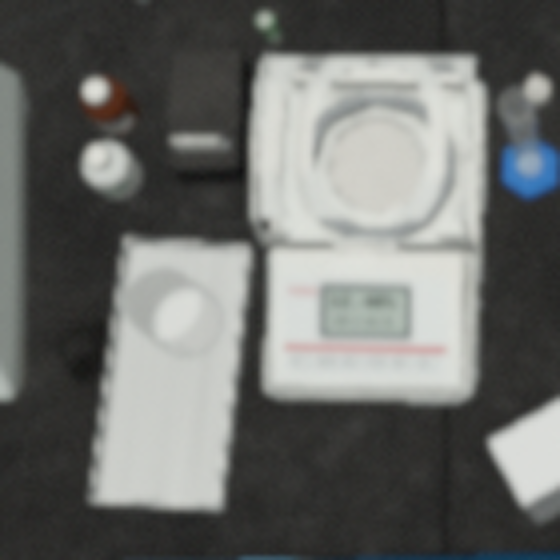

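```bash
cat > fit.py <<'E'
from h import *
from scipy.optimize import minimize,least_squares
s=cv2.imread('pics/side0.png');t=cv2.imread('pics/top0.png')
def hullmask(n,pts):
    S=8; p=proj(n,pts); h=cv2.convexHull((p*S*1).astype(np.float32)).reshape(-1,2)
    return h
def bm(img,box):
    hsv=cv2.cvtColor(img,cv2.COLOR_BGR2HSV); m=cv2.inRange(hsv,(105,140,60),(125,255,255)); z=np.zeros_like(m); u0,u1,v0,v1=box; z[v0:v1,u0:u1]=m[v0:v1,u0:u1]
    n,l,st,c=cv2.connectedComponentsWithStats(z); i=1+np.argmax(st[1:,4]); return (l==i).astype(np.uint8)
ms=bm(s,(215,250,155,190)); mt=bm(t,(270,300,160,192))
print(ms.sum(),mt.sum(),[cv2.boundingRect(m) for m in (ms,mt)])
def axis(yaw): # tub z
    c,s_=np.cos(yaw),np.sin(yaw); X=np.array([c,s_,0]);Z=np.array([0,0,1.]);Y=np.array([-s_,c,0])
    z=np.cos(np.pi/6)*Z-np.sin(np.pi/6)*X; x=np.cross(Y,z); return np.stack([x,Y,z],1),X,Y
def cyl(T,r,z0,z1,o):
    a=np.linspace(0,2*np.pi,48); q=[np.c_[r*np.cos(a),r*np.sin(a),np.full(48,z)] for z in(z0,z1)]
    return np.vstack(q)@T.T+o
def moments(n,pts):
    h=cv2.convexHull(proj(n,pts).astype(np.float32)).reshape(-1,2)
    mo=cv2.moments(h); return mo['m00'],mo['m10']/mo['m00'],mo['m01']/mo['m00'],mo['mu20']/mo['m00'],mo['mu11']/mo['m00'],mo['mu02']/mo['m00']
for n,m in(('side',ms),('top',mt)):
    mo=cv2.moments(m,True); print(n,mo['m00'],mo['m10']/mo['m00'],mo['m01']/mo['m00'],mo['mu11']/mo['m00'])
def res(p,yaw):
    o=np.array([p[0],p[1],p[2]]);T,_,_=axis(yaw); r=[]
    for n,m in(('side',ms),('top',mt)):
        mo=cv2.moments(m,True); q=moments(n,cyl(T,31.5,92,138,o)); r+=[q[1]-mo['m10']/mo['m00'],q[2]-mo['m01']/mo['m00']]
    return r
for y in(-6,-3,0,3,6):
    f=least_squares(res,[650,-210,40],args=(np.radians(y),)); T,_,_=axis(np.radians(y))
    print(y,f.x.round(1),np.round(f.fun,2),(f.x+T[:,2]*138).round(1),[np.round(moments(n,cyl(T,31.5,92,138,f.x)),1) for n in('side','top')])
E
python3 fit.py
python3 - <<'E'
from h import *
t=cv2.imread('pics/top0.png');s=cv2.imread('pics/side0.png')
Pt=cloud('top',np.load('top0.npy'));Ps=cloud('side',np.load('side0.npy'))
# stand front slab region
for v in(183,186,189,192,194,196): print(v,[tuple(Pt[v,u].round(0)) for u in(272,285,300,315)])
for u in (262,264,266,268,270): print(u,Pt[180,u].round(0), t[180,u])
# tray
for v in (185,200,215,230,243): 
    print(v,[(u,*Pt[v,u].round(0)) for u in range(120,168,4)])
E
```

```text
306 168 [(223, 164, 22, 21), (277, 166, 16, 17)]
side 306.0 233.12091503267973 174.37254901960785 -0.9698833781872797
top 168.0 284.39285714285717 173.88690476190476 0.5860969387770941
-6 [ 647.9 -220.9   39.8] [-0.34 -0.4  -0.39  0.07] [ 579.3 -213.7  159.3] [array([341.9, 232.8, 174. ,  26.7,  -2.2,  28.6]), array([303.1, 284. , 174. ,  21.4,   0.4,  27.2])]
-3 [ 647.2 -219.3   39.3] [-0.06 -0.48  0.03  0.34] [ 578.3 -215.7  158.8] [array([338. , 233.1, 173.9,  26.5,  -2. ,  28.2]), array([303.8, 284.4, 174.2,  21.6,   1. ,  27.1])]
0 [ 647.9 -215.8   38. ] [-0.25 -0.09 -0.14  0.26] [ 578.9 -215.8  157.5] [array([335.1, 232.9, 174.3,  26.4,  -1.6,  27.9]), array([304.2, 284.3, 174.1,  21.9,   1.5,  27. ])]
3 [ 647.8 -212.9   38.4] [-0.23 -0.19 -0.08  0.24] [ 578.9 -216.5  157.9] [array([332.2, 232.9, 174.2,  26.2,  -1.3,  27.5]), array([305.4, 284.3, 174.1,  22.3,   2. ,  26.8])]
6 [ 647.6 -210.1   39.8] [-0.24 -0.56  0.01  0.13] [ 578.9 -217.3  159.3] [array([328.8, 232.9, 173.8,  26.1,  -0.9,  27.1]), array([307.3, 284.4, 174. ,  22.8,   2.5,  26.6])]
183 [(np.float64(591.0), np.
[... 4653 characters left out ...]
at64(-5.0)), (124, np.float64(382.0), np.float64(387.0), np.float64(-3.0)), (128, np.float64(380.0), np.float64(370.0), np.float64(2.0)), (132, np.float64(381.0), np.float64(357.0), np.float64(-3.0)), (136, np.float64(379.0), np.float64(340.0), np.float64(4.0)), (140, np.float64(379.0), np.float64(326.0), np.float64(0.0)), (144, np.float64(379.0), np.float64(311.0), np.float64(0.0)), (148, np.float64(377.0), np.float64(293.0), np.float64(10.0)), (152, np.float64(378.0), np.float64(281.0), np.float64(-0.0)), (156, np.float64(377.0), np.float64(266.0), np.float64(2.0)), (160, np.float64(377.0), np.float64(252.0), np.float64(-1.0)), (164, np.float64(376.0), np.float64(237.0), np.float64(-3.0))]
```

Run:
```python
from h import *
t=cv2.imread('pics/top0.png');g=cv2.cvtColor(t,cv2.COLOR_BGR2GRAY).astype(float)
def ray(n,u,v,z):
    c,f,M=cam(n); d=M@np.array([(u-c['cx'])/f,(v-c['cy'])/f,1]); return c['origin']+d*(z-c['origin'][2])/d[2]
# front edge of stand: for each column, subpixel crossing between v 186..205
def cross(line,thr):
    i=np.where((line[:-1]>thr)&(line[1:]<=thr))[0]
    return i[0]+(line[i[0]]-thr)/(line[i[0]]-line[i[0]+1]) if len(i) else np.nan
P=[]
for u in range(270,323):
    v=186+cross(g[186:206,u],85); P.append(ray('top',u,v,4)[:2])
P=np.array(P);P=P[~np.isnan(P).any(1)]
k=np.polyfit(P[:,1],P[:,0],1); print('front edge yaw',-np.degrees(np.arctan(k[0])),'x at y=-216',np.polyval(k,-216),'resid',np.std(P[:,0]-np.polyval(k,P[:,1])))
# left/right edges near front slab
for sgn in(1,-1):
    Q=[]
    for v in range(180,192):
        line=g[v,290:340] if sgn==1 else g[v,255:285][::-1]
        c=cross(line,85); u=290+c if sgn==1 else 284-c; Q.append(ray('top',u,v,8)[:2])
    Q=np.array(Q); print(sgn,Q.round(1).tolist()); 
# tray edges rows
L=[];Rr=[]
for v in range(190,245,3):
    line=g[v,100:140]; 
    l=139-cross(line[::-1],120) if v>215 else np.nan
    r=150+cross(g[v,150:180],120)
    print(v,l,r, ray('top',l,v,16)[:2].round(1), ray('top',r,v,16)[:2].round(1))
for u in(136,142,148,154):
    v=240+cross(g[240:256,u],120); print(u,v,ray('top',u,v,16).round(1)); 
for u in(138,144,150,156):
    v=190-cross(g[170:191,u][::-1],120); print(u,v,ray('top',u,v,16).round(1));
```

```text
front edge yaw 1.9894603983023393 x at y=-216 547.4468707343229 resid 0.37200101039810907
1 [[596.6, -374.7], [592.6, -374.3], [588.6, -374.3], [584.7, -374.2], [580.7, -374.0], [576.8, -372.9], [572.9, -371.9], [568.9, -372.9], [565.0, -373.9], [561.0, -374.1], [557.1, -373.2], [553.3, -369.0]]
-1 [[604.1, -153.7], [600.1, -154.5], [596.1, -155.2], [592.1, -156.0], [588.1, -156.6], [584.2, -157.0], [580.2, -157.2], [576.3, -156.7], [572.4, -156.5], [568.4, -156.6], [564.5, -156.4], [560.6, -155.6]]
190 nan 161.71698113207546 [nan nan] [576.3 244.5]
193 nan 161.53703703703704 [nan nan] [564.6 244.9]
196 nan 161.02439024390245 [nan nan] [553.  246.7]
199 nan 160.56363636363636 [nan nan] [541.4 248.2]
202 nan 160.58928571428572 [nan nan] [529.8 247.9]
205 nan 159.82222222222222 [nan nan] [518.4 250.6]
208 nan 159.71428571428572 [nan nan] [506.9 250.8]
211 nan 159.43396226415095 [nan nan] [495.4 251.7]
214 nan 158.76086956521738 [nan nan] [484. 254.]
217 124.96610169491525 158.63793103448276 [476.9 380.5] [472.6 254.2]
220 125.52941176470588 158.42592592592592 [465.5 378. ] [461.3 254.8
[... 185 characters left out ...]
1.7 383.3] [427.5 257.9]
232 122.94642857142857 156.6888888888889 [420.6 386. ] [416.3 260.4]
235 123.51428571428572 156.66666666666666 [409.3 383.4] [405.1 260.3]
238 122.33333333333333 156.15555555555557 [398.3 387.4] [394. 262.]
241 122.42857142857143 155.66666666666666 [387.1 386.7] [382.9 263.6]
244 122.3225806451613 155.57894736842104 [376.  386.6] [371.9 263.7]
136 246.08 [366.6 335.8  16. ]
142 246.85454545454544 [363.  313.6  16. ]
148 246.96153846153845 [361.9 291.4  16. ]
154 247.02325581395348 [360.9 269.3  16. ]
138 179.7906976744186 [619.5 335.8  16. ]
144 179.3695652173913 [620.4 312.9  16. ]
150 179.94594594594594 [617.3 289.9  16. ]
156 180.58695652173913 [614.  266.9  16. ]
```

```bash
cat >> h.py <<'E'
def ray(n,u,v,z):
    c,f,M=cam(n); d=M@np.array([(u-c['cx'])/f,(v-c['cy'])/f,1]); return c['origin']+d*(z-c['origin'][2])/d[2]
E
python3 - <<'E'
from h import *
import importlib
s=cv2.imread('pics/side0.png');t=cv2.imread('pics/top0.png')
print(ray('top',145.75,199.5,6),ray('side',248.75,322,6),ray('side',249.2,297.5,98))
crop('t',t,120,170,170,255,'tb.png',7);crop('s',s,210,325,280,355,'sb.png',6)
for guess in [(545,311)]:
  a=np.linspace(0,2*np.pi,60)
  for n,img,b,sc in(('top',t,(120,170,170,255),7),('side',s,(210,325,280,355),6)):
    im=cv2.resize(img[b[2]:b[3],b[0]:b[1]],None,fx=sc,fy=sc,interpolation=cv2.INTER_CUBIC)
    def dr(P,c): 
        q=((proj(n,P)-[b[0],b[2]]+.5)*sc).astype(int); cv2.polylines(im,[q.reshape(-1,1,2)],True,c,1)
    for r,z,c in((36,98,(0,0,255)),(36,3,(0,255,0))): dr(np.c_[guess[0]+r*np.cos(a),guess[1]+r*np.sin(a),0*a+z],c)
    th=np.radians(-5.1);M=np.array([[np.cos(th),-np.sin(th)],[np.sin(th),np.cos(th)]])
    q=np.array([[125,60],[125,-60],[-125,-60],[-125,60]])@M.T+[490.5,315.5]
    dr(np.c_[q,0*q[:,0]+16],(255,0,255))
    cv2.imwrite(f'pics/ov_{n}.png',im)
# caps overlay
T0=np.array([647.8,-213.8,38.5]);th=np.radians(2);
X=np.array([np.cos(th),np.sin(th),0]);Y=np.array([-X[1],X[0],0]);z=np.array([0,0,np.cos(np.pi/6)])-.5*X;x=np.cross(Y,z)
for n,img,b in(('top',t,(255,335,140,205)),('side',s,(190,260,140,220))):
    im=cv2.resize(img[b[2]:b[3],b[0]:b[1]],None,fx=8,fy=8,interpolation=cv2.INTER_CUBIC)
    for o in(T0,T0-96*Y):
        for h in(92,138):
            P=o+h*z+31.5*(np.cos(a)[:,None]*x+np.sin(a)[:,None]*Y)
            q=((proj(n,P)-[b[0],b[2]]+.5)*8).astype(int); cv2.polylines(im,[q.reshape(-1,1,2)],True,(0,0,255),1)
    cv2.imwrite(f'pics/ovc_{n}.png',im)
E
```

```text
[543.56872395 307.08691257   6.        ] [540.13700241 301.01788521   6.        ] [539.61751048 302.06214582  98.        ]
```

View pics/ov_top.png

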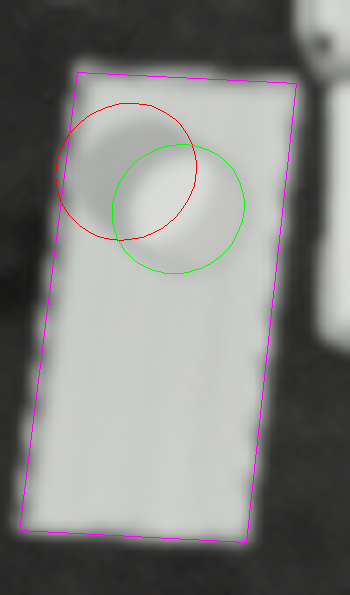

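View pics/ov_side.png

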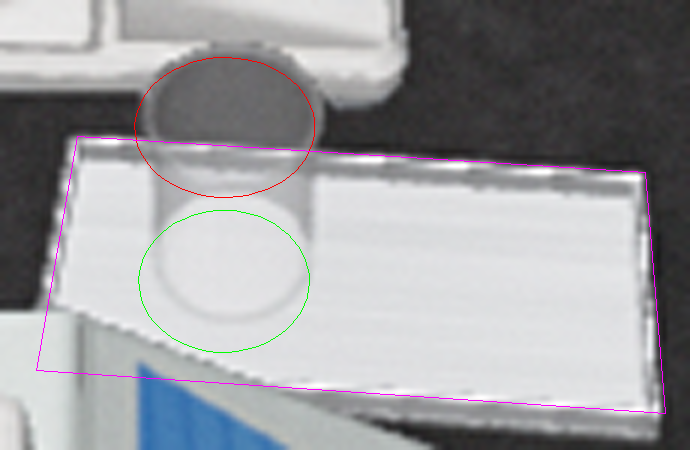

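View pics/ovc_top.png

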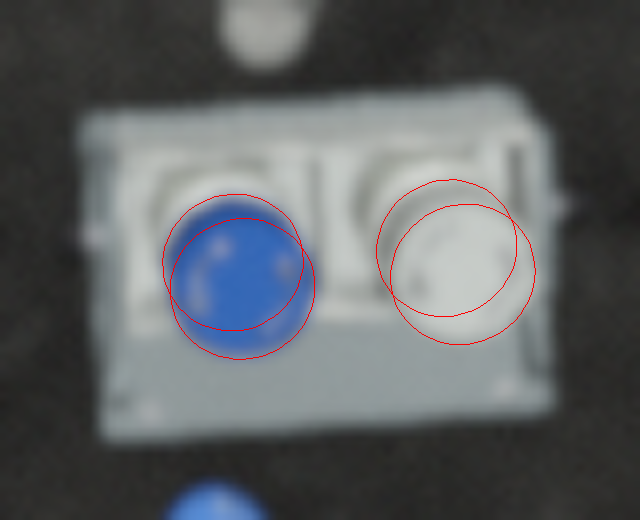

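View pics/ovc_side.png

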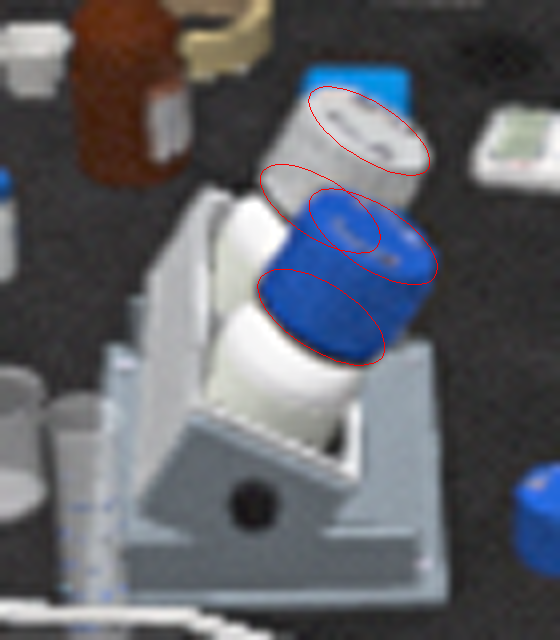

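Run:
```python
from h import *
s=cv2.imread('pics/side0.png');t=cv2.imread('pics/top0.png')
a=np.linspace(0,2*np.pi,60); out=[]
for n,img,b,sc in(('top',t,(125,165,175,215),12),('side',s,(225,275,280,345),9)):
    im=cv2.resize(img[b[2]:b[3],b[0]:b[1]],None,fx=sc,fy=sc,interpolation=cv2.INTER_CUBIC)
    if n=='top': im=cv2.convertScaleAbs(im,alpha=2.2,beta=-270)
    def dr(P,c): 
        q=((proj(n,P)-[b[0],b[2]]+.5)*sc).astype(int); cv2.polylines(im,[q.reshape(-1,1,2)],True,c,1)
    for r,z,c in((36,98,(0,0,255)),(29,5,(0,255,0))): dr(np.c_[540+r*np.cos(a),302+r*np.sin(a),0*a+z],c)
    cv2.imwrite(f'pics/ov2_{n}.png',im)
```

```text
(no output)
```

View pics/ov2_top.png

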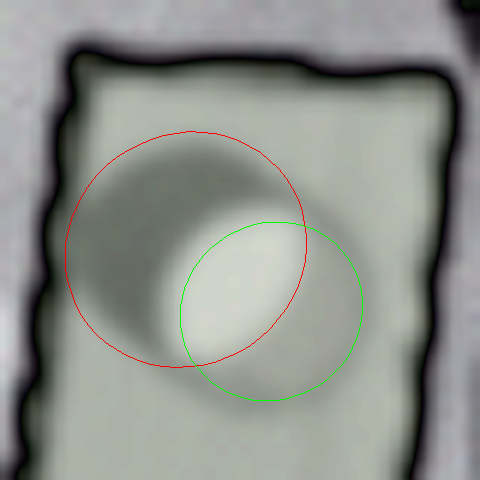

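View pics/ov2_side.png

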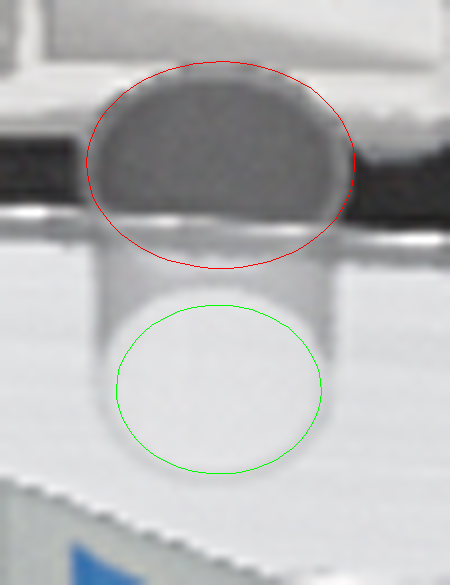

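```bash
python3 - <<'E'
import bench
print([x for x in dir(bench) if not x.startswith('__')])
print(getattr(bench,'nose_length',None))
E
cat >> h.py <<'E'
th=np.radians(2); T0=np.array([647.8,-213.8,38.5])
X=np.array([np.cos(th),np.sin(th),0]);Y=np.array([-X[1],X[0],0]);ZT=np.array([0,0,np.cos(np.pi/6)])-.5*X;XT=np.cross(Y,ZT)
def Rtub(a):
    a=np.radians(a); y=np.cos(a)*XT+np.sin(a)*Y; z=-ZT; return R.from_matrix(np.stack([np.cross(y,z),y,z],1))
def Rdown(az):
    a=np.radians(az); y=np.array([np.cos(a),np.sin(a),0]); z=np.array([0,0,-1.]); return R.from_matrix(np.stack([np.cross(y,z),y,z],1))
def cur():
    s=sense(); return np.array(s['tool_pos']),R.from_euler('xyz',s['tcp_rot'],degrees=True),s
def rel(p,Rt):
    p0,R0,s=cur(); return np.round((R0.inv()*Rt).as_rotvec(degrees=True),1).tolist(), np.round(R0.inv().apply(np.array(p)-p0)/1000,4).tolist()
def plan(wps):
    """wps: (p,R,n) n rows to each, linear+slerp"""
    from scipy.spatial.transform import Slerp
    p,Rc,s=cur(); 
    for q,Rt,n in wps:
        sl=Slerp([0,1],R.concatenate([Rc,Rt]))
        for i in range(1,n+1):
            f=i/n; print(rel(p+(np.array(q)-p)*f,sl(f)))
        print('  step mm',np.linalg.norm(np.array(q)-p)/n,'deg',np.degrees((Rc.inv()*Rt).magnitude())/n); p,Rc=np.array(q),Rt
def tub(h,x=0,y=0): return T0+h*ZT+x*XT+y*Y
E
python3 - <<'E'
from h import *
print(tub(200),tub(138))
plan([((300,450,360),Rdown(45),5),((470,150,360),Rdown(0),6)])
E
```

```text
['PlanningError', 'camera_info', 'hand_in', 'nose_length', 'sense', 'snapshot']
17.0
[ 547.8609173  -217.28994967  211.70508076] [ 578.84203294 -216.20806527  158.01150572]
([-0.0, 0.0, 5.9], [-0.0341, -0.0173, -0.0225])
([-0.0, 0.0, 11.9], [-0.0681, -0.0345, -0.045])
([-0.1, 0.0, 17.8], [-0.1022, -0.0518, -0.0675])
([-0.1, 0.0, 23.7], [-0.1362, -0.0691, -0.09])
([-0.1, 0.0, 29.7], [-0.1703, -0.0864, -0.1125])
  step mm 44.32330731929642 deg 5.931159573972321
([-0.1, 0.0, 37.2], [-0.2108, -0.1271, -0.1125])
([-0.1, 0.0, 44.7], [-0.2514, -0.1678, -0.1124])
([-0.1, 0.0, 52.2], [-0.2919, -0.2085, -0.1123])
([-0.1, 0.0, 59.7], [-0.3325, -0.2492, -0.1123])
([-0.1, 0.1, 67.2], [-0.373, -0.29, -0.1122])
([-0.1, 0.1, 74.7], [-0.4136, -0.3307, -0.1121])
  step mm 57.46979883188889 deg 7.500000000000001
```

>>> {"fn": "jog_arm", "kwargs": {
  "plan": [
    [[0, 0, 6], [-0.034, -0.017, -0.022], 1],
    [[0, 0, 12], [-0.068, -0.034, -0.045], 1],
    [[0, 0, 18], [-0.102, -0.052, -0.068], 1],
    [[0, 0, 24], [-0.136, -0.069, -0.09], 1],
    [[0, 0, 30], [-0.17, -0.086, -0.112], 1],
    [[0, 0, 37], [-0.21, -0.127, -0.112], 1],
    [[0, 0, 45], [-0.25, -0.168, -0.112], 1],
    [[0, 0, 52], [-0.29, -0.208, -0.112], 1],
    [[0, 0, 60], [-0.332, -0.249, -0.112], 1],
    [[0, 0, 67], [-0.373, -0.29, -0.112], 1],
    [[0, 0, 75], [-0.413, -0.33, -0.112], 1]
  ]
}}

```text
time: 1.48
tool_pos: [470.2, 149.3, 360.0]
tcp_rot: [-180.0, 0.0, 89.4]
ft_force: [0.6, 0.1, -0.4]
finger_gap: 85.5
```

Run:
```python
from h import *
print(sense())
plan([((500,-80,340),Rtub(-30),5),(tub(215),Rtub(-60),4)])
```

```text
{'time': 1.475, 'joint_pos': array([ 1.16531854e+01, -1.02105474e+01,  9.11419138e+01,  3.45904064e-03,
        9.90877417e+01,  1.22513353e+01]), 'qd': array([-5.14883488e+01,  1.12649380e+01, -9.67991349e+00,  4.83601697e-02,
       -1.58583333e+00,  1.28480657e+01]), 'joint_efforts': array([  5.10626078, -43.96321893, -49.51223016,  -0.17168834,
         0.4523652 ,  -0.66014891]), 'tool_pos': array([470.18797075, 149.26936898, 359.95008335]), 'tcp_rot': array([-1.79980602e+02,  7.16722247e-04,  8.94023960e+01]), 'ft_force': array([ 0.64340507,  0.10665371, -0.44947787]), 'wrist_torque': array([-0.00319674, -0.02786118, -0.04328695]), 'finger_gap': 85.51291590461696}
([-5.8, 1.7, 5.4], [-0.0458, 0.0064, 0.004])
([-11.6, 3.4, 10.7], [-0.0916, 0.0129, 0.008])
([-17.5, 5.1, 16.1], [-0.1374, 0.0193, 0.012])
([-23.3, 6.8, 21.4], [-0.1832, 0.0258, 0.016])
([-29.1, 8.5, 26.8], [-0.2289, 0.0322, 0.0199])
  step mm 46.411725443343876 deg 8.086365288653942
([-28.6, 10.4, 34.1], [-0.2632, 0.0427, 0.0488])
([-28.1, 12.4, 41.4], [-0.2975, 0.0531, 0.0776])
([-27.5, 14.3, 48.7], [-0.3318, 0.0636, 0.1064])
([-26.7, 16.3, 56.0], [-0.3661, 0.074, 0.1352])
  step mm 45.99251164443885 deg 7.499999999999998
```

>>> {"fn": "jog_arm", "kwargs": {
  "plan": [
    [[-5.8, 1.7, 5.4], [-0.046, 0.006, 0.004], 1],
    [[-11.6, 3.4, 10.7], [-0.092, 0.013, 0.008], 1],
    [[-17.5, 5.1, 16], [-0.137, 0.019, 0.012], 1],
    [[-23.3, 6.8, 21.4], [-0.183, 0.026, 0.016], 1],
    [[-29, 8.5, 26.8], [-0.229, 0.032, 0.02], 1],
    [[-28.6, 10.4, 34], [-0.263, 0.043, 0.049], 1],
    [[-28, 12.4, 41.4], [-0.297, 0.053, 0.078], 1],
    [[-27.5, 14.3, 48.7], [-0.332, 0.064, 0.106], 1],
    [[-26.7, 16.3, 56], [-0.366, 0.074, 0.135], 1],
    [[-26.7, 16.3, 56], [-0.366, 0.074, 0.135], 1],
    [[-26.7, 16.3, 56], [-0.366, 0.074, 0.135], 1]
  ]
}}

```text
time: 2.85
tool_pos: [541.3, -215.1, 225.3]
tcp_rot: [163.9, -25.7, 36.0]
ft_force: [-0.8, -1.6, 1.4]
finger_gap: 85.4
```

Run:
```python
from h import *
s=sense();print(s['joint_pos'].round(1),s['finger_gap'])
p,d=snapshot('side');cv2.imwrite('pics/side1.png',p)
crop('s',p,150,310,90,240,'s1.png',5)
p,d=snapshot('top');crop('t',p,220,360,110,250,'t1.png',5)
print(rel(tub(215),Rtub(-60)))
plan([(tub(124),Rtub(-60),6)])
```

```text
[-38.  -17.6 116.1  22.1  59.6  12.1] 85.38555948615625
([-0.1, -0.2, 0.4], [-0.0035, 0.001, 0.0009])
([-0.0, -0.0, 0.1], [-0.0006, 0.0002, 0.0153])
([-0.0, -0.1, 0.1], [-0.0012, 0.0004, 0.0306])
([-0.0, -0.1, 0.2], [-0.0019, 0.0006, 0.046])
([-0.1, -0.1, 0.2], [-0.0025, 0.0008, 0.0613])
([-0.1, -0.1, 0.3], [-0.0031, 0.001, 0.0766])
([-0.1, -0.2, 0.4], [-0.0037, 0.0011, 0.0919])
  step mm 15.336658952926733 deg 0.06888806790779935
```

View pics/s1.png

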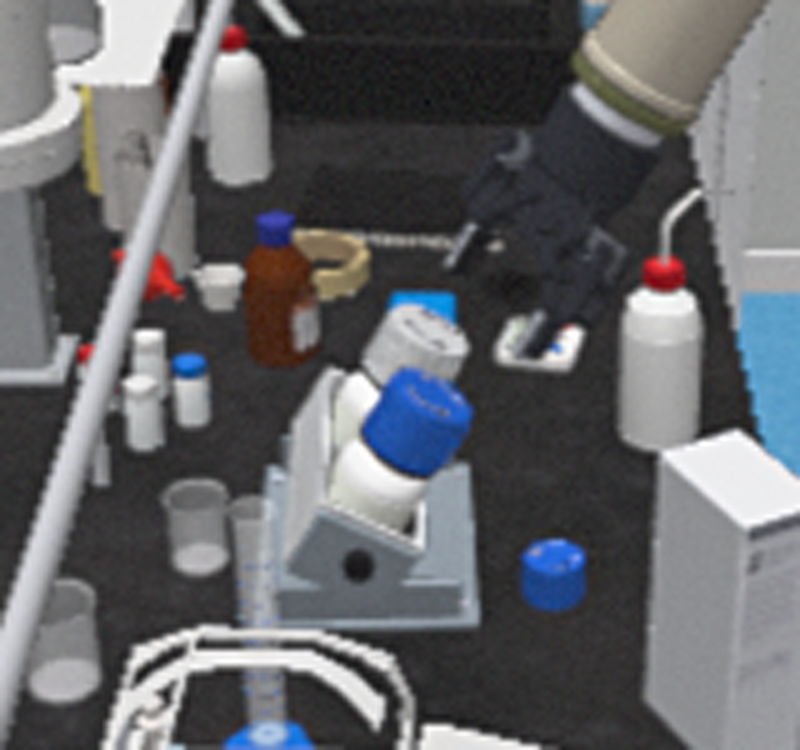

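View pics/t1.png

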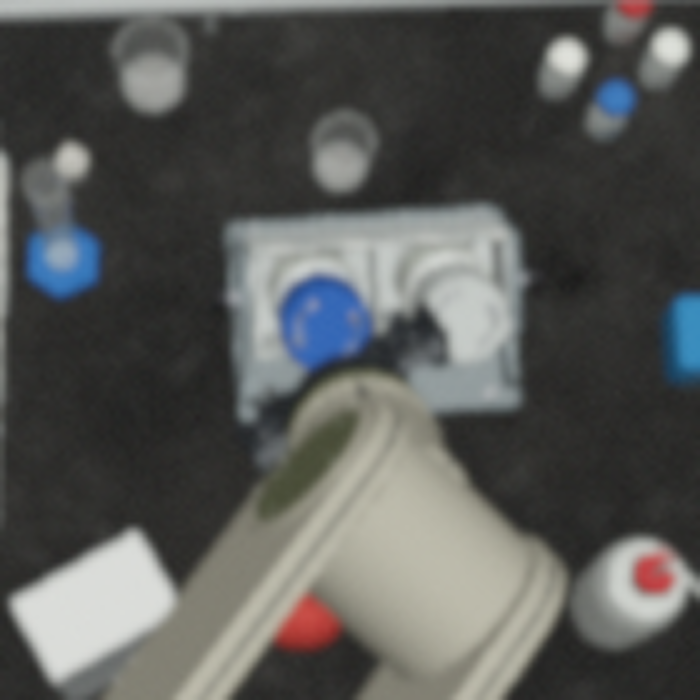

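>>> {"fn": "jog_arm", "kwargs": {
  "plan": [
    [[0, 0, 0], [-0.001, 0, 0.016], 1],
    [[0, 0, 0], [-0.002, 0, 0.031], 1],
    [[0, 0, 0], [-0.003, 0.001, 0.046], 1],
    [[0, 0, 0], [-0.0035, 0.001, 0.061], 1],
    [[0, 0, 0], [-0.0037, 0.001, 0.077], 1],
    [[0, 0, 0], [-0.0037, 0.001, 0.092], 1],
    [[0, 0, 0], [-0.0037, 0.001, 0.092], 1],
    [[0, 0, 0], [-0.0037, 0.001, 0.092], 1]
  ]
}}

```text
time: 3.95
tool_pos: [585.4, -216.3, 144.5]
tcp_rot: [163.9, -25.7, 36.0]
ft_force: [0.5, 0.0, 0.1]
finger_gap: 85.4
```

Run:
```python
from h import *
p,d=snapshot('side');crop('s',p,180,280,120,220,'s2.png',7)
p,d=snapshot('top');crop('t',p,240,340,130,230,'t2.png',6)
print(rel(tub(124),Rtub(-60)))
```

```text
([-0.1, -0.1, 0.3], [0.0009, -0.0002, -0.0005])
```

View pics/s2.png

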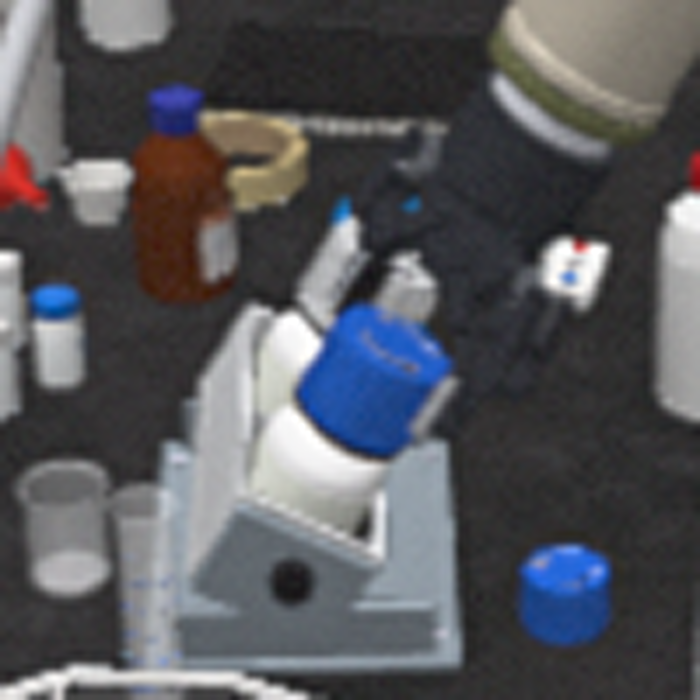

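View pics/t2.png

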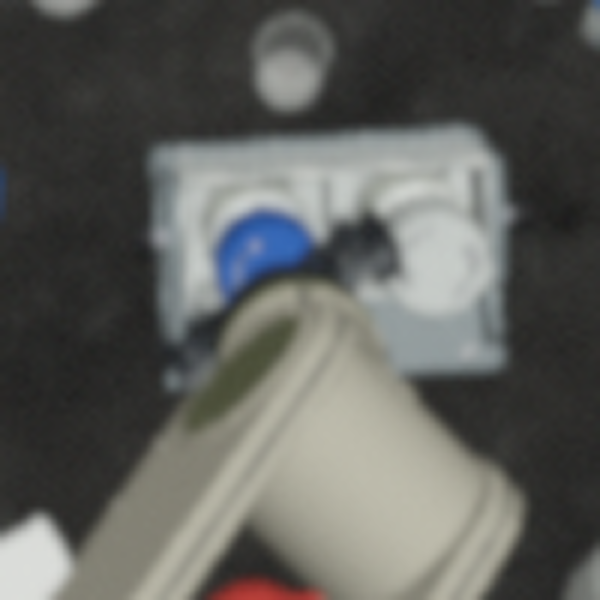

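>>> {"fn": "jog_arm", "kwargs": {
  "plan": [
    [[0, 0, 0], [0, 0, 0], 0.3],
    [[0, 0, 0], [0, 0, 0], 0.3],
    [[0, 0, 0], [0, 0, 0], 0],
    [[0, 0, 0], [0, 0, 0], -0.3],
    [[0, 0, 0], [0, 0, 0], -0.5],
    [[0, 0, 0], [0, 0, 0], -0.5]
  ],
  "force": 40
}}

```text
time: 4.8
tool_pos: [585.6, -216.6, 144.8]
tcp_rot: [163.9, -25.7, 36.0]
ft_force: [-1.0, -1.8, 5.1]
finger_gap: 62.2
```

Run:
```python
from h import *
p0,R0,s=cur();print(s['finger_gap'],'tool force',R0.inv().apply(s['ft_force']),s['wrist_torque'])
print(rel(tub(124),Rtub(-60)))
p,d=snapshot('side');crop('s',p,180,280,120,220,'s3.png',7)
```

```text
62.17628657906296 tool force [ 0.48351657  2.3551507  -4.9592627 ] [-0.31308984 -0.02955392 -0.13015769]
([-0.1, -0.1, 0.2], [0.001, -0.0002, -0.0008])
```

View pics/s3.png

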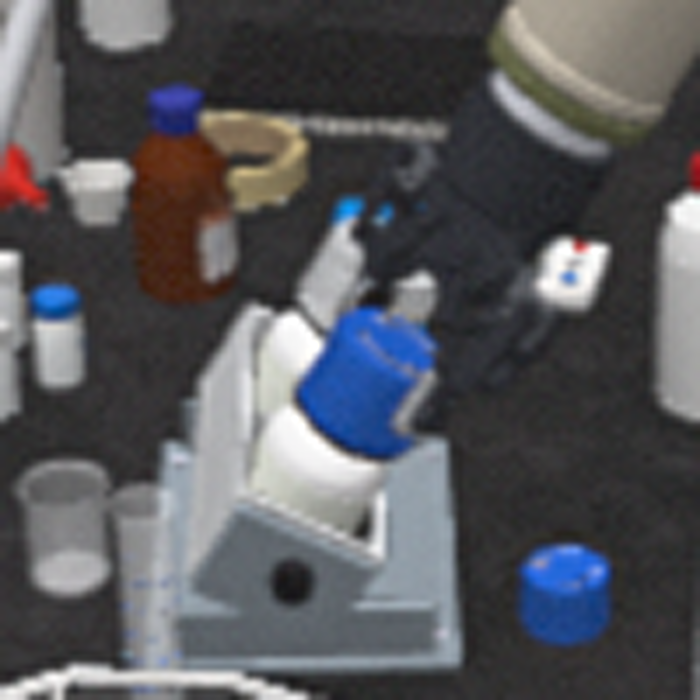

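>>> {"fn": "jog_arm", "kwargs": {
  "plan": [
    [[0, 0, 0], [0, 0, 0], -0.5],
    [[0, 0, 0], [0, 0, 0], -0.5],
    [[0, 0, 0], [0, 0, 0.002], -0.5],
    [[0, 0, 0], [0, 0, 0.004], -0.5],
    [[0, 0, 0], [0, 0, 0.006], -0.5],
    [[0, 0, 0], [0, 0, 0.0075], -0.5],
    [[0, 0, 0], [0, 0, 0.0075], -0.5],
    [[0, 0, 0], [0, 0, 0.0075], -0.5]
  ],
  "force": 80
}}

```text
time: 5.85
tool_pos: [589.3, -216.5, 138.8]
tcp_rot: [163.9, -25.7, 36.0]
ft_force: [-8.7, -0.4, 11.9]
finger_gap: 61.4
```

Run:
```python
from h import *
p0,R0,s=cur();print(s['finger_gap'],'tool force',R0.inv().apply(s['ft_force']),s['wrist_torque'],s['joint_pos'].round(1))
print(rel(tub(124),Rtub(-60)))
p,d=snapshot('side');crop('s',p,180,280,120,220,'s4.png',7)
```

```text
61.388327220063545 tool force [ -1.43438093  -0.77922747 -14.66087984] [-0.08111506  0.47688734 -0.08430411] [-34.5  -4.8 114.7  23.9  47.8  10.5]
([-0.1, -0.1, 0.3], [0.0009, -0.0003, -0.0078])
```

View pics/s4.png

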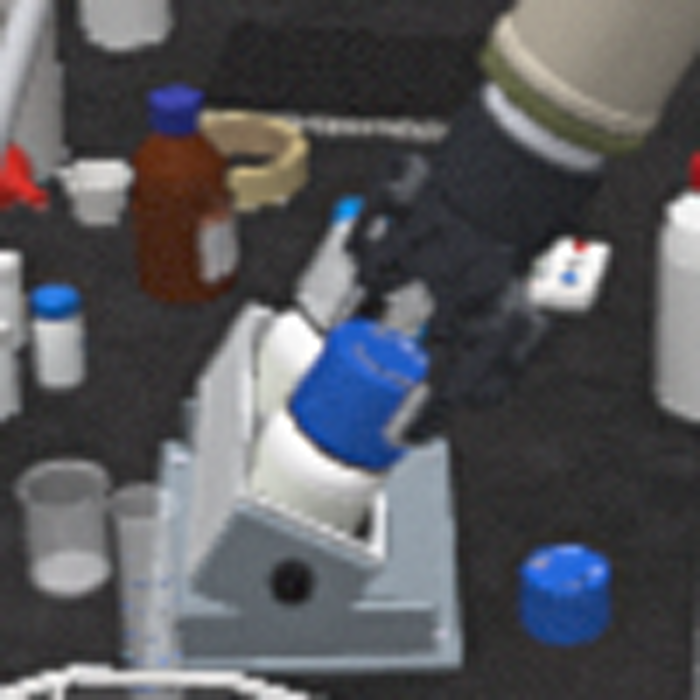

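>>> {"fn": "jog_arm", "kwargs": {
  "plan": [
    [[0, 0, -8], [0, 0, 0], -0.5],
    [[0, 0, -16], [0, 0, 0], -0.5],
    [[0, 0, -24], [0, 0, 0], -0.5],
    [[0, 0, -32], [0, 0, 0], -0.5],
    [[0, 0, -40], [0, 0, 0], -0.5],
    [[0, 0, -48], [0, 0, 0], -0.5],
    [[0, 0, -56], [0, 0, 0], -0.5],
    [[0, 0, -62], [0, 0, 0], -0.5],
    [[0, 0, -62], [0, 0, 0], -0.5],
    [[0, 0, -62], [0, 0, 0], -0.5]
  ]
}}

```text
time: 7.15
tool_pos: [590.2, -217.5, 140.1]
tcp_rot: [149.8, 1.1, 94.0]
ft_force: [-4.7, -4.1, 12.0]
finger_gap: 61.6
```

Run:
```python
from h import *
p0,R0,s=cur();print(s['finger_gap'],'tool force',R0.inv().apply(s['ft_force']),'tq',R0.inv().apply(s['wrist_torque']),s['joint_pos'].round(1))
print(rel(tub(124),Rtub(0)))
p,d=snapshot('side');crop('s',p,180,280,120,220,'s5.png',7)
```

```text
61.560245677526325 tool force [ -3.96399608   1.66494368 -12.82271121] tq [ 0.13985052 -0.54939463 -0.20851285] [-34.5  -4.8 114.6  23.9  47.7 -51.5]
([0.2, -0.0, 2.3], [0.0017, -0.0008, -0.0071])
```

View pics/s5.png

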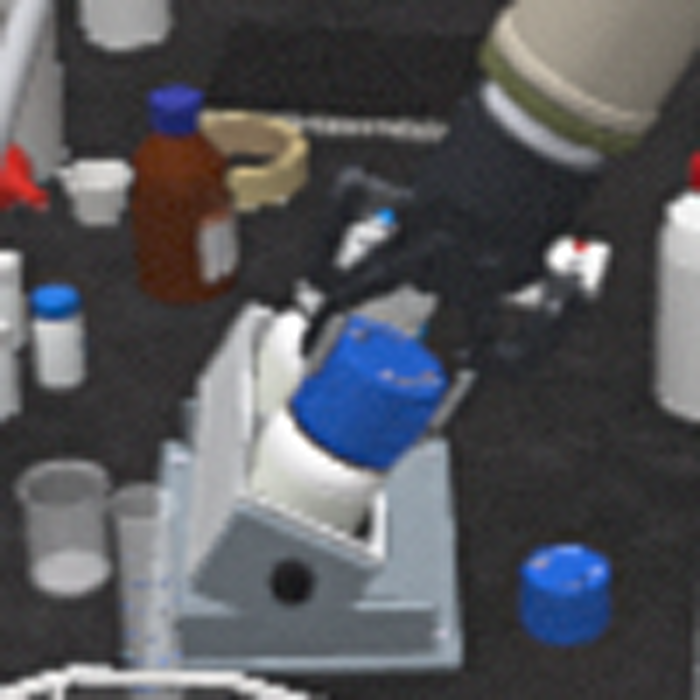

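>>> {"fn": "jog_arm", "kwargs": {
  "plan": [
    [[0, 0, 0], [0, 0, -0.003], -0.5],
    [[0, 0, 0], [0, 0, -0.006], -0.5],
    [[0, 0, 0], [0, 0, -0.01], -0.5],
    [[0, 0, 0], [0, 0, -0.014], -0.5],
    [[0, 0, 0], [0, 0, -0.018], -0.5],
    [[0, 0, 0], [0, 0, -0.018], -0.5]
  ]
}}

```text
time: 7.95
tool_pos: [580.8, -217.6, 154.5]
tcp_rot: [149.9, 1.1, 94.0]
ft_force: [1.7, -5.4, 4.0]
finger_gap: 61.2
```

Run:
```python
from h import *
p0,R0,s=cur();print(s['finger_gap'],'tool force',R0.inv().apply(s['ft_force']),'tq',R0.inv().apply(s['wrist_torque']),s['joint_pos'].round(1))
print(rel(tub(124),Rtub(0)))
p,d=snapshot('side');crop('s',p,180,280,120,220,'s6.png',7)
```

```text
61.21334936822441 tool force [-5.57946747  3.12190008 -2.67410384] tq [-0.23900985 -0.9752717   0.01080686] [-35.2  -7.2 115.2  23.5  49.7 -51.2]
([0.1, -0.1, 2.3], [0.0014, 0.0002, 0.01])
```

View pics/s6.png

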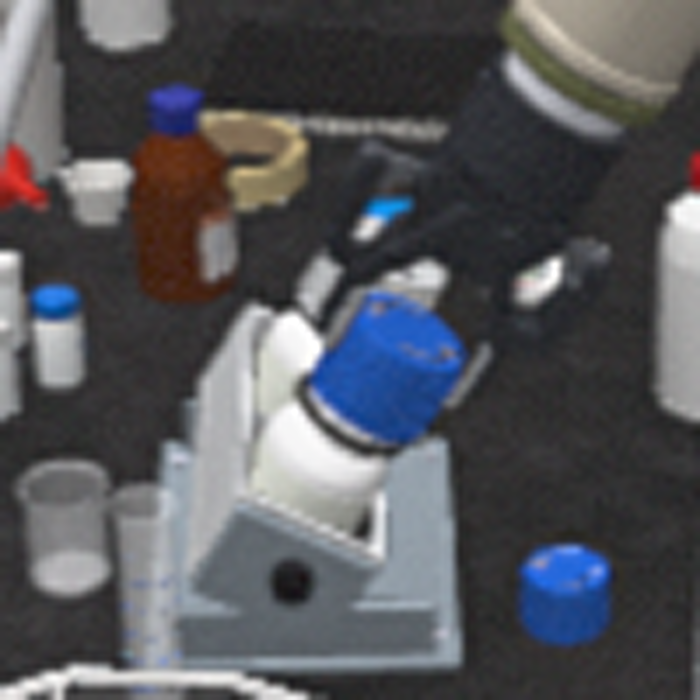

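Run:
```python
from h import *
plan([(tub(205),Rtub(-2),4),((500,-100,340),Rtub(-2),4),((470,110,340),Rdown(-3),4)])
```

```text
([0.0, -0.0, 1.1], [0.0004, 0.0001, -0.0178])
([0.1, -0.0, 2.1], [0.0007, 0.0002, -0.0355])
([0.1, -0.0, 3.2], [0.0011, 0.0003, -0.0533])
([0.1, -0.1, 4.3], [0.0015, 0.0004, -0.071])
  step mm 17.75558004705271 deg 1.064274665075273
([0.1, -0.1, 4.3], [0.031, 0.0082, -0.103])
([0.1, -0.1, 4.3], [0.0604, 0.016, -0.1349])
([0.1, -0.1, 4.3], [0.0899, 0.0238, -0.1669])
([0.1, -0.1, 4.3], [0.1194, 0.0316, -0.1988])
  step mm 44.16052210537405 deg 0.0
([7.6, -0.2, 5.0], [0.1722, 0.0288, -0.2016])
([15.1, -0.4, 5.7], [0.2251, 0.026, -0.2044])
([22.6, -0.6, 6.4], [0.278, 0.0232, -0.2072])
([30.1, -0.8, 7.1], [0.3309, 0.0204, -0.21])
  step mm 53.033008588991066 deg 7.536550223241558
```

>>> {"fn": "jog_arm", "kwargs": {
  "plan": [
    [[0, 0, 0], [0.0004, 0, -0.01], -0.5],
    [[0, 0, 0], [0.001, 0, -0.026], -0.5],
    [[0, 0, 0], [0.001, 0, -0.043], -0.5],
    [[0, 0, 0], [0.0015, 0, -0.06], -0.5],
    [[0, 0, 0], [0.0015, 0, -0.078], -0.5],
    [[0, 0, 0], [0.0015, 0, -0.078], -0.5],
    [[0, 0, 0], [0.0015, 0, -0.078], -0.5]
  ]
}}

```text
time: 8.88
tool_pos: [540.6, -216.1, 219.8]
tcp_rot: [150.1, 0.9, 94.0]
ft_force: [0.3, 0.4, -0.7]
finger_gap: 61.2
```

Run:
```python
from h import *
p0,R0,s=cur();print(s['finger_gap'],'F',s['ft_force'],s['joint_pos'].round(1))
p,d=snapshot('side');cv2.imwrite('pics/side7.png',p);crop('s',p,180,280,100,220,'s7.png',6)
plan([((500,-100,340),Rtub(-2),4),((470,110,340),Rdown(-3),4)])
```

```text
61.216065322361636 F [ 0.27360356  0.36130242 -0.68229412] [-38.2 -17.3 116.5  22.3  59.2 -50.3]
([-0.0, -0.1, 1.1], [0.0292, 0.0083, -0.0305])
([-0.0, -0.1, 2.1], [0.0584, 0.0165, -0.061])
([-0.1, -0.2, 3.2], [0.0876, 0.0248, -0.0916])
([-0.1, -0.3, 4.2], [0.1167, 0.033, -0.1221])
  step mm 43.025913796933736 deg 1.0576966428284738
([7.4, -0.4, 5.0], [0.1696, 0.0302, -0.1247])
([14.9, -0.6, 5.7], [0.2225, 0.0273, -0.1272])
([22.4, -0.8, 6.4], [0.2754, 0.0244, -0.1298])
([29.9, -1.0, 7.1], [0.3283, 0.0216, -0.1324])
  step mm 53.033008588991066 deg 7.536550223241558
```

View pics/s7.png

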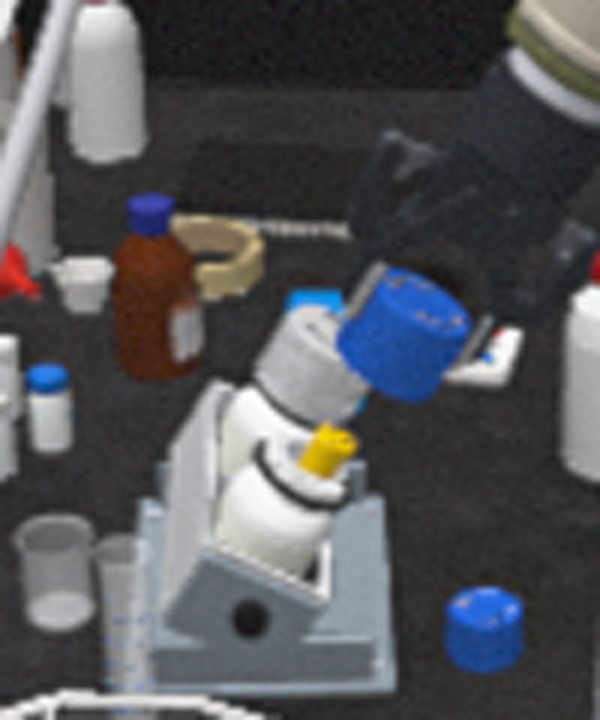

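>>> {"fn": "jog_arm", "kwargs": {
  "plan": [
    [[0, 0, 1], [0.029, 0.008, -0.03], -0.5],
    [[0, 0, 2], [0.058, 0.016, -0.061], -0.5],
    [[0, 0, 3], [0.088, 0.025, -0.092], -0.5],
    [[0, 0, 4], [0.117, 0.033, -0.122], -0.5],
    [[7.4, 0, 5], [0.17, 0.03, -0.125], -0.5],
    [[15, -0.6, 5.7], [0.222, 0.027, -0.127], -0.5],
    [[22.4, -0.8, 6.4], [0.275, 0.024, -0.13], -0.5],
    [[29.9, -1, 7.1], [0.328, 0.022, -0.132], -0.5]
  ]
}}

```text
time: 9.93
tool_pos: [470.5, 111.6, 340.5]
tcp_rot: [-179.9, 0.2, 87.0]
ft_force: [0.9, -1.2, -0.1]
finger_gap: 61.3
```

Run:
```python
from h import *
p0,R0,s=cur();print(s['finger_gap'],'F',s['ft_force'],s['joint_pos'].round(1))
plan([((426,321,250),Rdown(-5),5),((426,321,100),Rdown(-5),4)])
```

```text
61.27437537794176 F [ 0.9443396  -1.21443499 -0.12393765] [  7.4 -11.7  94.5  -0.1  97.4  10.3]
([-0.0, 0.0, 0.4], [0.0414, -0.011, 0.018])
([-0.0, 0.1, 0.8], [0.0828, -0.022, 0.036])
([-0.1, 0.1, 1.2], [0.1243, -0.0331, 0.054])
([-0.1, 0.1, 1.6], [0.1657, -0.0441, 0.072])
([-0.1, 0.2, 2.0], [0.2071, -0.0551, 0.09])
  step mm 46.4878707909477 deg 0.409609452131854
([-0.1, 0.2, 2.0], [0.2072, -0.055, 0.1275])
([-0.1, 0.2, 2.0], [0.2073, -0.055, 0.165])
([-0.1, 0.2, 2.0], [0.2074, -0.0549, 0.2025])
([-0.1, 0.2, 2.0], [0.2075, -0.0549, 0.24])
  step mm 37.5 deg 0.0
```

>>> {"fn": "jog_arm", "kwargs": {
  "plan": [
    [[0, 0, 0], [0.041, -0.011, 0.018], -0.5],
    [[0, 0, 1], [0.083, -0.022, 0.036], -0.5],
    [[0, 0, 1], [0.124, -0.033, 0.054], -0.5],
    [[0, 0, 2], [0.166, -0.044, 0.072], -0.5],
    [[0, 0, 2], [0.207, -0.055, 0.09], -0.5],
    [[0, 0, 2], [0.207, -0.055, 0.127], -0.5],
    [[0, 0, 2], [0.207, -0.055, 0.165], -0.5],
    [[0, 0, 2], [0.207, -0.055, 0.203], -0.5],
    [[0, 0, 2], [0.207, -0.055, 0.24], -0.5],
    [[0, 0, 2], [0.207, -0.055, 0.24], -0.5],
    [[0, 0, 2], [0.207, -0.055, 0.24], -0.5]
  ]
}}

```text
time: 11.3
tool_pos: [427.6, 318.9, 101.1]
tcp_rot: [179.9, 0.1, 85.0]
ft_force: [0.5, 1.0, 0.6]
finger_gap: 61.2
```

Run:
```python
from h import *
p0,R0,s=cur();print(p0,s['tcp_rot'],s['finger_gap'],'F',s['ft_force'],s['joint_pos'].round(1))
p,d=snapshot('side');cv2.imwrite('pics/side8.png',p);np.save('side8.npy',d);crop('s',p,200,330,230,360,'s8.png',6)
p,d=snapshot('top');crop('t',p,110,190,170,260,'t8.png',6)
```

```text
[427.61922252 318.93334891 101.14043563] [1.79851907e+02 6.42843594e-02 8.50127373e+01] 61.240390844050744 F [0.48317572 0.97629065 0.61293995] [ 3.130e+01  4.200e+00  1.047e+02 -1.000e-01  7.100e+01  3.630e+01]
```

View pics/s8.png

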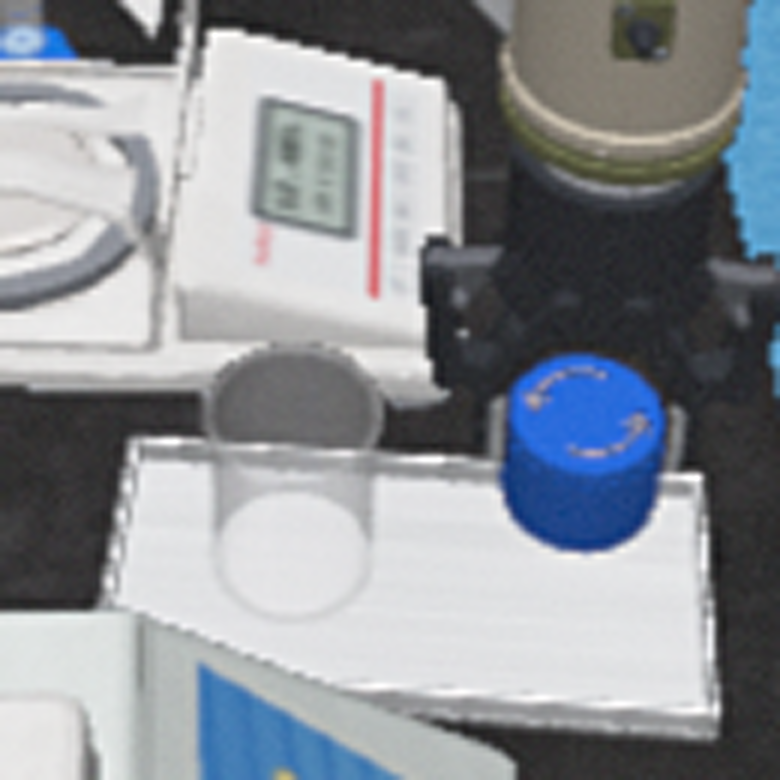

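View pics/t8.png

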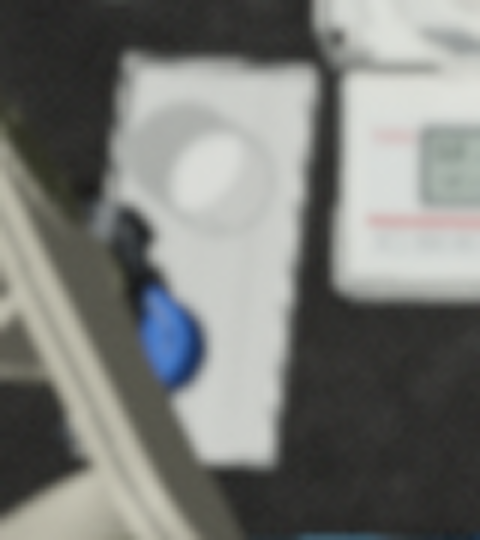

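Run:
```python
from h import *
from scipy.optimize import least_squares
s=cv2.imread('pics/side8.png');hsv=cv2.cvtColor(s,cv2.COLOR_BGR2HSV)
m=cv2.inRange(hsv,(105,140,60),(125,255,255));z=np.zeros_like(m);z[283:325,280:315]=m[283:325,280:315]
z=cv2.morphologyEx(z,cv2.MORPH_CLOSE,np.ones((5,5)));mo=cv2.moments(z,True);print(cv2.boundingRect(z),mo['m00'],mo['m10']/mo['m00'],mo['m01']/mo['m00'])
a=np.linspace(0,2*np.pi,48)
def hull(x,y,zz):
    P=np.vstack([np.c_[x+31.5*np.cos(a),y+31.5*np.sin(a),0*a+zz+h] for h in(0,46)]);return cv2.convexHull(proj('side',P).astype(np.float32)).reshape(-1,2)
def r(p):
    q=cv2.moments(hull(p[0],318.9,p[1]));return[q['m10']/q['m00']-mo['m10']/mo['m00'],q['m01']/q['m00']-mo['m01']/mo['m00']]
f=least_squares(r,[427,69]);print(f.x); h=hull(f.x[0],318.9,f.x[1]);print(h.min(0),h.max(0),cv2.contourArea(h))
P=cloud('side',np.load('side8.npy'));k=cv2.erode(z,np.ones((5,5)))>0;q=P[k];print(np.nanmax(q[:,2]),np.nanpercentile(q[:,2],[50,80,90,95]))
t=q[q[:,2]>np.nanpercentile(q[:,2],90)-6];t=t[t[:,2]>np.nanpercentile(q[:,2],60)];A=np.c_[t[:,:2],np.ones(len(t))];print(len(t),np.linalg.lstsq(A,t[:,2],rcond=None)[0],t.mean(0))
```

```text
(284, 289, 27, 33) 719.0 296.7454798331015 304.52990264255914
[425.7498482   68.75756057]
[283.04904 287.81738] [310.7665 321.4321] 769.9701636070386
120.62636555043775 [115.32210251 117.05075793 117.75658069 118.23038323]
198 [ 8.86122397e-03 -6.35872023e-04  1.13643146e+02] [427.69844441 328.42915237 117.22423868]
```

>>> {"fn": "jog_arm", "kwargs": {
  "plan": [
    [[0, 0, 0], [0, 0, 0.02], -0.5],
    [[0, 0, 0], [0, 0, 0.04], -0.5],
    [[0, 0, 0], [0, 0, 0.054], -0.5],
    [[0, 0, 0], [0, 0, 0.061], -0.5],
    [[0, 0, 0], [0, 0, 0.064], -0.5],
    [[0, 0, 0], [0, 0, 0.064], -0.5]
  ]
}}

```text
time: 12.15
tool_pos: [427.7, 318.6, 36.6]
tcp_rot: [179.8, 0.1, 85.0]
ft_force: [0.2, -0.3, -0.5]
finger_gap: 61.4
```

Run:
```python
from h import *
p0,R0,s=cur();print(p0,s['tcp_rot'],'F',s['ft_force'])
```

```text
[427.67075773 318.6143511   36.64920513] [1.79846164e+02 6.29274446e-02 8.50000236e+01] F [ 0.1690444  -0.31031749 -0.45387711]
```

>>> {"fn": "jog_arm", "kwargs": {
  "plan": [
    [[0, 0, 0], [0, 0, 0.001], -0.5],
    [[0, 0, 0], [0, 0, 0.002], -0.5],
    [[0, 0, 0], [0, 0, 0.002], -0.5]
  ]
}}

```text
time: 12.52
tool_pos: [427.7, 318.6, 34.6]
tcp_rot: [179.8, 0.1, 85.0]
ft_force: [0.3, -0.6, 0.9]
finger_gap: 61.4
```

>>> {"fn": "jog_arm", "kwargs": {
  "plan": [
    [[0, 0, 0], [0, 0, 0.001], -0.5],
    [[0, 0, 0], [0, 0, 0.002], -0.5],
    [[0, 0, 0], [0, 0, 0.002], -0.5]
  ]
}}

```text
time: 12.9
tool_pos: [427.8, 318.6, 34.4]
tcp_rot: [179.9, 0.1, 85.0]
ft_force: [-7.5, -6.6, 22.6]
finger_gap: 61.1
```

>>> {"fn": "jog_arm", "kwargs": {
  "plan": [
    [[0, 0, 0], [0, 0, -0.0015], -0.5],
    [[0, 0, 0], [0, 0, -0.0015], -0.2],
    [[0, 0, 0], [0, 0, -0.0015], 0.3],
    [[0, 0, 0], [0, 0, -0.0015], 1],
    [[0, 0, 0], [0, 0, -0.0015], 1],
    [[0, 0, 0], [0, 0, -0.0015], 1],
    [[0, 0, 0], [0, 0, -0.0015], 1]
  ],
  "force": 40
}}

```text
time: 13.78
tool_pos: [427.3, 318.4, 33.6]
tcp_rot: [179.9, 0.1, 85.0]
ft_force: [-0.3, 0.3, -0.4]
finger_gap: 85.3
```

Run:
```python
from h import *
p,d=snapshot('side');cv2.imwrite('pics/side9.png',p);crop('s',p,200,330,230,360,'s9.png',6)
plan([((427,318,170),Rdown(-5),4),((427,318,300),Rdown(-5),3),((470,100,350),Rdown(-10),5)])
```

```text
([0.0, 0.0, 0.0], [-0.0002, -0.0, -0.0341])
([0.1, 0.0, 0.0], [-0.0003, -0.0, -0.0682])
([0.1, 0.1, 0.0], [-0.0005, -0.0, -0.1023])
([0.1, 0.1, 0.0], [-0.0006, -0.0, -0.1364])
  step mm 34.092423807816836 deg 0.0376899299033249
([0.1, 0.1, 0.0], [-0.0007, 0.0001, -0.1797])
([0.1, 0.1, 0.0], [-0.0008, 0.0002, -0.223])
([0.1, 0.1, 0.0], [-0.0008, 0.0003, -0.2664])
  step mm 43.333333333333336 deg 0.0
([0.1, 0.1, 1.0], [-0.0435, 0.0126, -0.2763])
([0.1, 0.1, 2.0], [-0.0862, 0.025, -0.2862])
([0.1, 0.1, 3.0], [-0.1289, 0.0374, -0.2961])
([0.1, 0.1, 4.0], [-0.1716, 0.0498, -0.306])
([0.1, 0.1, 5.0], [-0.2143, 0.0622, -0.3159])
  step mm 45.551289773177665 deg 1.0
```

View pics/s9.png

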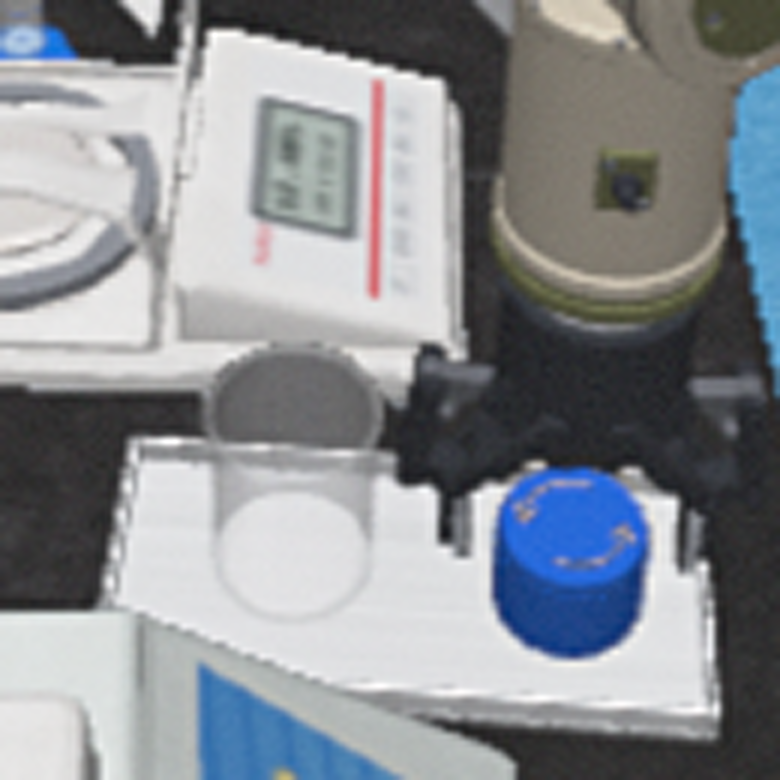

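>>> {"fn": "jog_arm", "kwargs": {
  "plan": [
    [[0, 0, 0], [0, 0, -0.03], 1],
    [[0, 0, 0], [0, 0, -0.068], 1],
    [[0, 0, 0], [0, 0, -0.102], 1],
    [[0, 0, 0], [0, 0, -0.136], 1],
    [[0, 0, 0], [0, 0, -0.18], 1],
    [[0, 0, 0], [0, 0, -0.223], 1],
    [[0, 0, 0], [0, 0, -0.266], 1],
    [[0, 0, 7], [-0.043, 0.013, -0.276], 1],
    [[0, 0, 14], [-0.086, 0.025, -0.286], 1],
    [[0, 0, 21], [-0.129, 0.037, -0.296], 1],
    [[0, 0, 28], [-0.172, 0.05, -0.306], 1],
    [[0, 0, 35], [-0.214, 0.062, -0.316], 1]
  ]
}}

```text
time: 15.32
tool_pos: [469.9, 98.9, 350.6]
tcp_rot: [179.8, -0.0, 49.8]
ft_force: [0.4, -0.5, 0.6]
finger_gap: 85.4
```

Run:
```python
from h import *
p0,R0,s=cur();print(p0,s['joint_pos'].round(1))
p,d=snapshot('side');cv2.imwrite('pics/side10.png',p);np.save('side10.npy',d);crop('s',p,180,280,130,220,'s10.png',7);crop('s',p,200,330,260,360,'s10b.png',5)
p,d=snapshot('top');cv2.imwrite('pics/top10.png',p);np.save('top10.npy',d);crop('t',p,255,335,140,205,'t10.png',8)
plan([((500,-80,340),Rtub(-70),5),(tub(215,-5),Rtub(-90),4)])
```

```text
[469.91484205  98.92698393 350.5760582 ] [  5.8 -12.5  94.1  -0.1  98.3  46.1]
([-3.3, 5.0, 5.4], [-0.0232, 0.0274, 0.0024])
([-6.6, 10.0, 10.8], [-0.0463, 0.0548, 0.0049])
([-9.9, 15.0, 16.2], [-0.0695, 0.0821, 0.0073])
([-13.3, 20.0, 21.6], [-0.0927, 0.1095, 0.0097])
([-16.6, 25.1, 27.0], [-0.1158, 0.1369, 0.0122])
  step mm 35.9466673743863 deg 8.078055822732656
([-15.5, 25.9, 31.9], [-0.1362, 0.1659, 0.0418])
([-14.4, 26.6, 36.8], [-0.1566, 0.1949, 0.0714])
([-13.3, 27.4, 41.7], [-0.177, 0.224, 0.1009])
([-12.2, 28.1, 46.5], [-0.1974, 0.253, 0.1305])
  step mm 46.19166032406945 deg 5.000000000000001
```

View pics/s10.png

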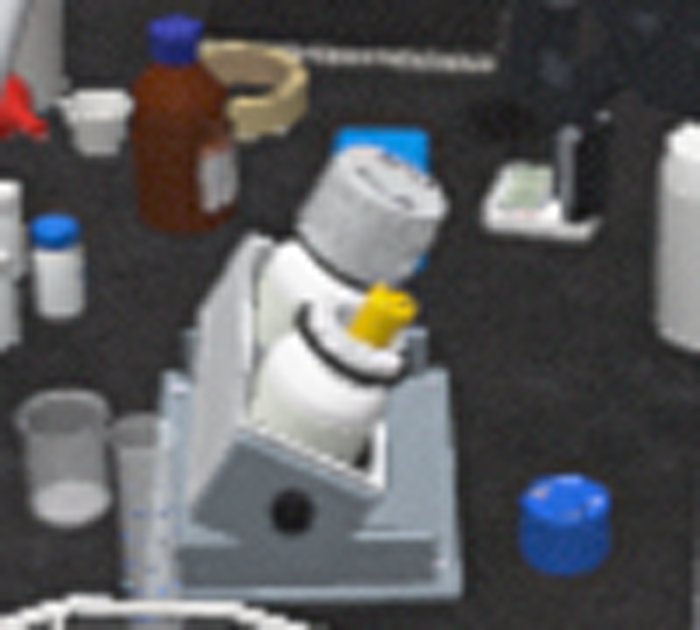

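View pics/s10b.png

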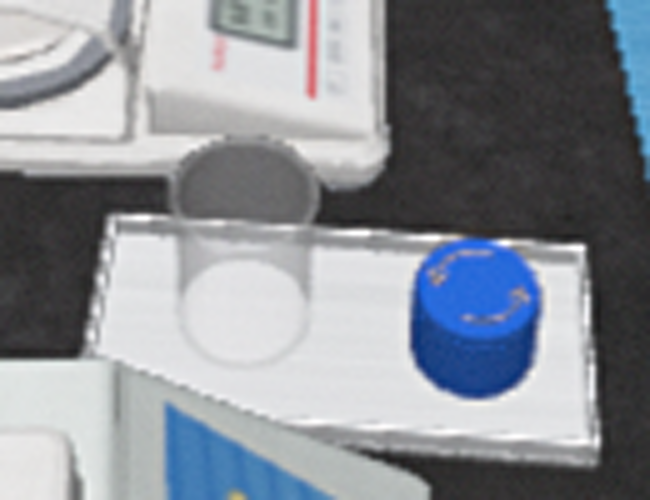

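View pics/t10.png

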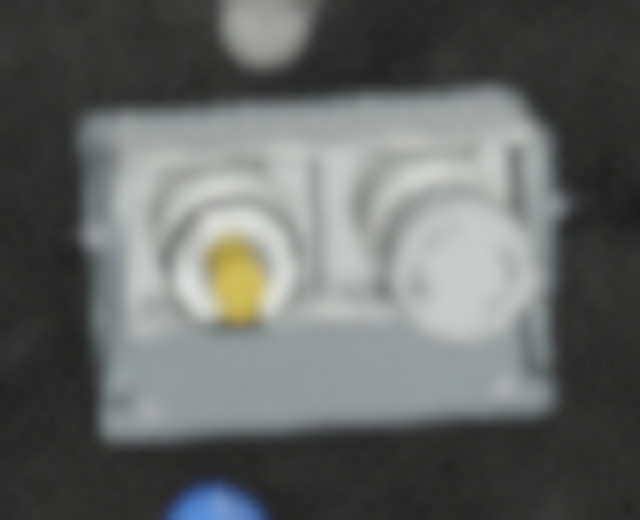

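Run:
```python
from h import *
for n,f,b,sc in(('side','pics/side10.png',(180,280,130,220),7),('top','pics/top10.png',(255,335,140,205),8)):
    img=cv2.imread(f);im=cv2.resize(img[b[2]:b[3],b[0]:b[1]],None,fx=sc,fy=sc,interpolation=cv2.INTER_CUBIC)
    a=np.linspace(0,2*np.pi,48)
    for r,h,ox,c in((12.5,124,-5,(0,0,255)),(12.5,103,-5,(0,0,255)),(18,103,0,(255,0,0)),(27,92,0,(0,255,0))):
        P=T0+h*ZT+(ox+r*np.cos(a))[:,None]*XT+(r*np.sin(a))[:,None]*Y
        q=((proj(n,P)-[b[0],b[2]]+.5)*sc).astype(int);cv2.polylines(im,[q.reshape(-1,1,2)],True,c,1)
    cv2.imwrite(f'pics/ov10_{n}.png',im)
```

```text
(no output)
```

View pics/ov10_side.png

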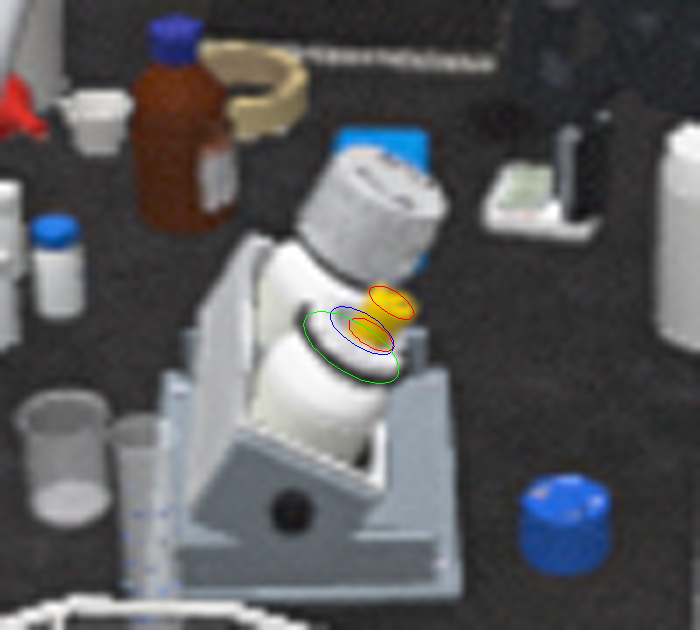

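View pics/ov10_top.png

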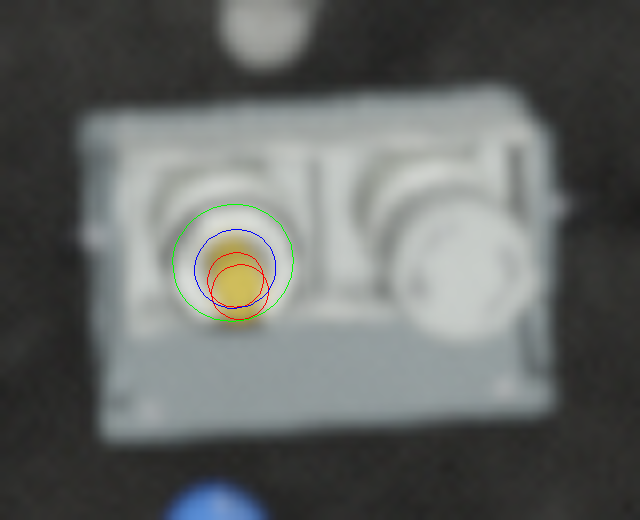

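>>> {"fn": "jog_arm", "kwargs": {
  "plan": [
    [[-3.3, 5, 5.4], [-0.023, 0.027, 0.002], 0.5],
    [[-6.6, 10, 10.8], [-0.046, 0.055, 0.005], 0.5],
    [[-9.9, 15, 16.2], [-0.07, 0.082, 0.007], 0.3],
    [[-13.3, 20, 21.6], [-0.093, 0.11, 0.01], 0.3],
    [[-16.6, 25.1, 27], [-0.116, 0.137, 0.012], 0.3],
    [[-15.5, 25.9, 31.9], [-0.136, 0.166, 0.042], 0.3],
    [[-14.4, 26.6, 36.8], [-0.157, 0.195, 0.071], 0.3],
    [[-13.3, 27.4, 41.7], [-0.177, 0.224, 0.101], 0.3],
    [[-12.2, 28.1, 46.5], [-0.197, 0.253, 0.13], 0.3],
    [[-12.2, 28.1, 46.5], [-0.197, 0.253, 0.13], 0.3],
    [[-12.2, 28.1, 46.5], [-0.197, 0.253, 0.13], 0.3]
  ]
}}

```text
time: 16.8
tool_pos: [537.5, -212.7, 221.0]
tcp_rot: [-179.9, -29.9, 2.5]
ft_force: [-0.7, -0.1, 0.2]
finger_gap: 55.6
```

Run:
```python
from h import *
print(cur()[2]['joint_pos'].round(1))
plan([(tub(150,-6),Rtub(-90),3),(tub(123,-6),Rtub(-90),3)])
```

```text
[-38.1 -18.  116.9  22.2  59.5  41.7]
([-0.1, 0.0, 0.1], [-0.0006, 0.0018, 0.021])
([-0.2, 0.1, 0.3], [-0.0011, 0.0035, 0.0421])
([-0.3, 0.1, 0.4], [-0.0017, 0.0053, 0.0631])
  step mm 21.13214272211348 deg 0.18053972825113476
([-0.3, 0.1, 0.4], [-0.0017, 0.0054, 0.0721])
([-0.3, 0.1, 0.4], [-0.0017, 0.0054, 0.0811])
([-0.3, 0.1, 0.4], [-0.0017, 0.0055, 0.0901])
  step mm 8.999999999999995 deg 0.0
```

>>> {"fn": "jog_arm", "kwargs": {
  "plan": [
    [[0, 0, 0.4], [-0.001, 0.002, 0.02], 0.3],
    [[0, 0, 0.4], [-0.002, 0.004, 0.04], 0.3],
    [[0, 0, 0.4], [-0.002, 0.005, 0.055], 0.3],
    [[0, 0, 0.4], [-0.002, 0.005, 0.055], 0.3]
  ]
}}

```text
time: 17.3
tool_pos: [563.3, -216.1, 171.9]
tcp_rot: [-179.7, -29.9, 2.0]
ft_force: [-0.4, -0.2, -0.1]
finger_gap: 56.0
```

Run:
```python
from h import *
print(cur()[2]['finger_gap'],rel(tub(123,-6),Rtub(-90)))
p,d=snapshot('side');crop('s',p,200,270,130,200,'s11.png',9)
p,d=snapshot('top');crop('t',p,255,335,140,205,'t11.png',8)
```

```text
56.03038419008025 ([-0.4, 0.1, 0.0], [0.0006, 0.0008, 0.0348])
```

View pics/s11.png

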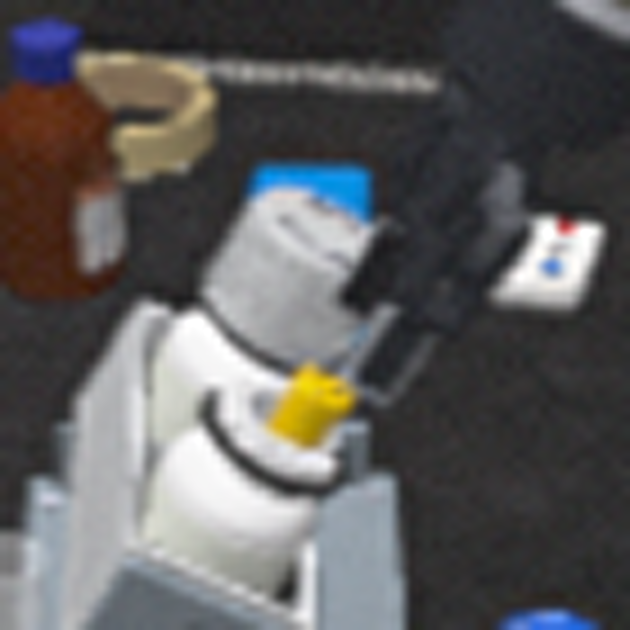

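View pics/t11.png

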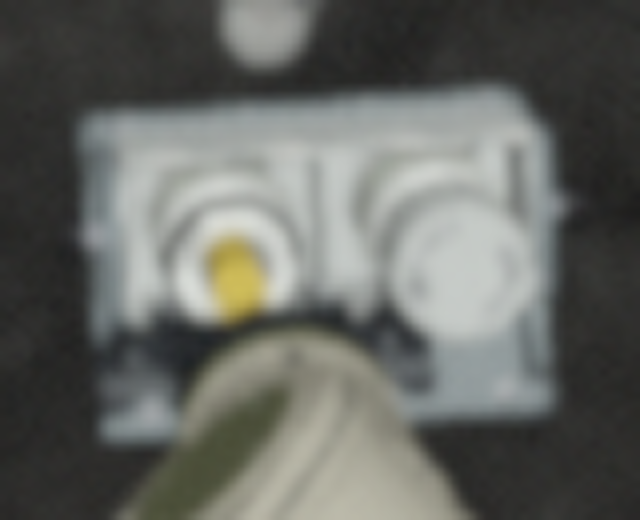

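>>> {"fn": "jog_arm", "kwargs": {
  "plan": [
    [[0, 0, 0], [0.0006, 0.001, 0.012], 0.3],
    [[0, 0, 0], [0.0006, 0.001, 0.024], 0.3],
    [[0, 0, 0], [0.0006, 0.001, 0.032], 0.3],
    [[0, 0, 0], [0.0006, 0.001, 0.035], 0.3],
    [[0, 0, 0], [0.0006, 0.001, 0.035], 0.3]
  ]
}}

```text
time: 18.02
tool_pos: [581.1, -217.3, 141.7]
tcp_rot: [-179.7, -29.9, 1.9]
ft_force: [-1.0, -0.3, 1.0]
finger_gap: 55.4
```

Run:
```python
from h import *
print(cur()[2]['finger_gap'],rel(tub(123,-6),Rtub(-90)))
p,d=snapshot('side');crop('s',p,200,270,130,200,'s12.png',9)
```

```text
55.37977053325197 ([-0.3, 0.1, -0.1], [0.0002, -0.0012, -0.0002])
```

View pics/s12.png

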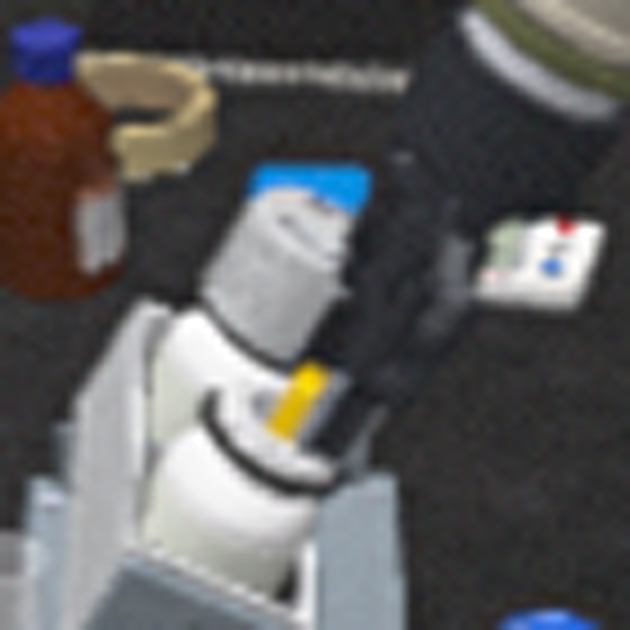

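Run:
```python
from h import *
for q in((124,-6,0),(106,-6,0),(110,-6,28),(124,-6,28),(110,5,28),(110,-17,28),(110,-17,36),(110,5,36)): print(q,((proj('side',tub(*q))-[200,130]+.5)*9).round(0))
```

```text
(124, -6, 0) [[326. 390.]]
(106, -6, 0) [[303. 426.]]
(110, -6, 28) [[309. 456.]]
(124, -6, 28) [[328. 428.]]
(110, 5, 28) [[284. 444.]]
(110, -17, 28) [[335. 468.]]
(110, -17, 36) [[335. 479.]]
(110, 5, 36) [[284. 455.]]
```

>>> {"fn": "jog_arm", "kwargs": {
  "plan": [
    [[0, 0, 0], [0.003, -0.001, 0], 0.3],
    [[0, 0, 0], [0.003, -0.001, 0], 0],
    [[0, 0, 0], [0.003, -0.001, 0], -0.3],
    [[0, 0, 0], [0.003, -0.001, 0], -0.6],
    [[0, 0, 0], [0.003, -0.001, 0], -1],
    [[0, 0, 0], [0.003, -0.001, 0], -1],
    [[0, 0, 0], [0.003, -0.001, 0], -1],
    [[0, 0, 0], [0.003, -0.001, 0], -1]
  ],
  "force": 40
}}

```text
time: 19.08
tool_pos: [583.9, -216.5, 144.1]
tcp_rot: [-179.7, -29.9, 2.0]
ft_force: [-3.8, 0.5, 5.3]
finger_gap: 23.5
```

Run:
```python
from h import *
p0,R0,s=cur()
print(s['finger_gap'],R0.inv().apply(s['ft_force']),rel(tub(123,-6),Rtub(-90)))
p,d=snapshot('side');crop('s',p,200,270,130,200,'s13.png',9)
```

```text
23.47623202809789 [-0.62764784 -0.66999017 -6.45048317] ([-0.3, 0.1, -0.0], [-0.0034, -0.0004, 0.0004])
```

View pics/s13.png

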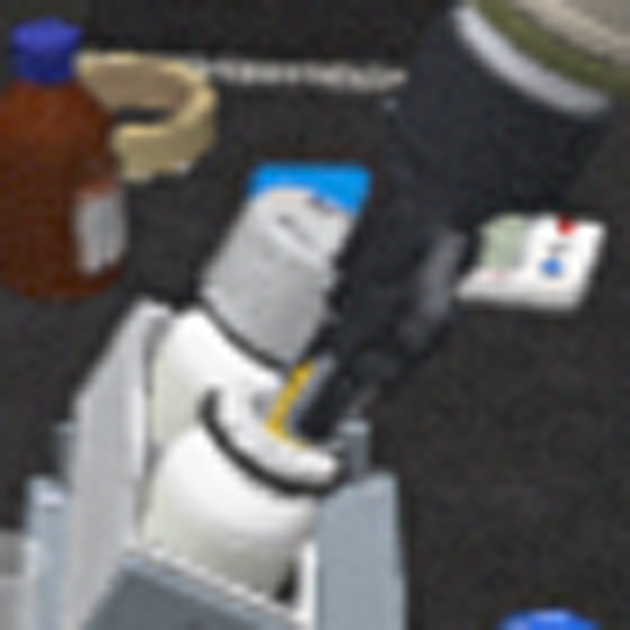

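>>> {"fn": "jog_arm", "kwargs": {
  "plan": [
    [[0, 0, 0], [0, 0, -0.006], -1],
    [[0, 0, 0], [0, 0, -0.016], -1],
    [[0, 0, 0], [0, 0, -0.03], -1],
    [[0, 0, 0], [0, 0, -0.045], -1],
    [[0, 0, 0], [0, 0, -0.06], -1],
    [[0, 0, 0], [0, 0, -0.075], -1],
    [[0, 0, 0], [0, 0, -0.09], -1],
    [[0, 0, 0], [0, 0, -0.105], -1],
    [[0, 0, 0], [0, 0, -0.12], -1],
    [[0, 0, 0], [0, 0, -0.128], -1],
    [[0, 0, 0], [0, 0, -0.128], -1]
  ]
}}

```text
time: 20.5
tool_pos: [520.0, -219.5, 255.4]
tcp_rot: [-179.8, -29.9, 2.0]
ft_force: [0.6, 0.3, -1.2]
finger_gap: 23.2
```

Run:
```python
from h import *
p0,R0,s=cur()
print(p0,s['finger_gap'],s['ft_force'],s['joint_pos'].round(1))
p,d=snapshot('side');cv2.imwrite('pics/side14.png',p);crop('s',p,190,290,90,210,'s14.png',6)
plan([((500,-120,400),Rtub(-75),5),((470,100,400),Rdown(-40),5)])
```

```text
[ 520.04406512 -219.50675722  255.44897251] 23.15759059302494 [ 0.58282748  0.29062622 -1.20348953] [-40.3 -21.6 116.1  22.1  64.4  41.8]
([-0.1, 0.0, -3.0], [0.0116, -0.0201, -0.0268])
([-0.1, 0.0, -6.0], [0.0232, -0.0402, -0.0535])
([-0.2, 0.0, -9.0], [0.0348, -0.0604, -0.0803])
([-0.2, 0.0, -12.0], [0.0465, -0.0805, -0.107])
([-0.3, 0.1, -15.1], [0.0581, -0.1006, -0.1338])
  step mm 35.42975214228538 deg 3.01123056883223
([2.2, -5.5, -21.5], [0.0542, -0.1448, -0.1358])
([4.7, -11.2, -27.9], [0.0503, -0.189, -0.1378])
([7.2, -16.8, -34.2], [0.0464, -0.2332, -0.1398])
([9.7, -22.5, -40.6], [0.0424, -0.2773, -0.1418])
([12.3, -28.2, -46.9], [0.0385, -0.3215, -0.1439])
  step mm 44.40720662234904 deg 8.863112687763644
```

View pics/s14.png

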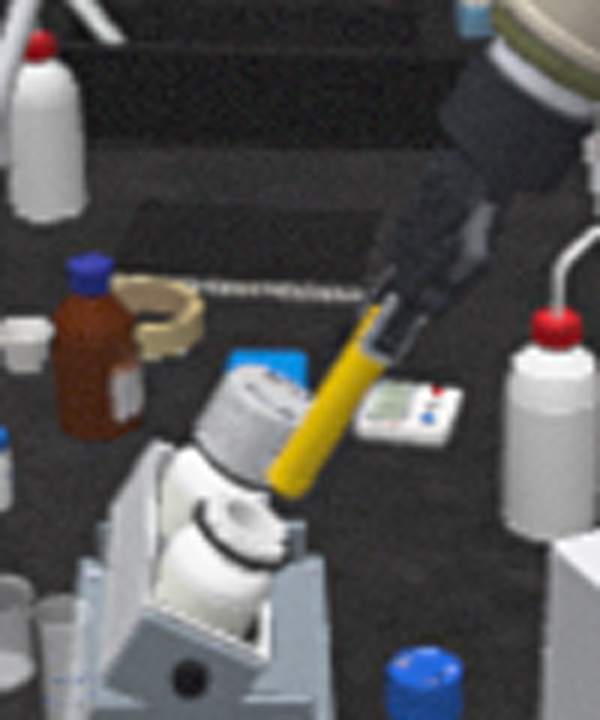

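>>> {"fn": "jog_arm", "kwargs": {
  "plan": [
    [[0, 0, -3], [0.012, -0.02, -0.027], -1],
    [[0, 0, -6], [0.023, -0.04, -0.054], -1],
    [[0, 0, -9], [0.035, -0.06, -0.08], -1],
    [[0, 0, -12], [0.046, -0.08, -0.107], -1],
    [[0, 0, -15], [0.058, -0.1, -0.134], -1],
    [[2.2, -5.5, -21.5], [0.054, -0.145, -0.136], -1],
    [[4.7, -11.2, -27.9], [0.05, -0.189, -0.138], -1],
    [[7.2, -16.8, -34.2], [0.046, -0.233, -0.14], -1],
    [[9.7, -22.5, -40.6], [0.042, -0.277, -0.142], -1],
    [[12.3, -28.2, -46.9], [0.038, -0.322, -0.144], -1],
    [[12.3, -28.2, -46.9], [0.038, -0.322, -0.144], -1]
  ]
}}

```text
time: 21.92
tool_pos: [469.5, 103.9, 397.5]
tcp_rot: [-179.7, 0.2, 50.4]
ft_force: [0.2, -0.3, -0.9]
finger_gap: 23.4
```

Run:
```python
from h import *
p0,R0,s=cur()
print(p0,s['finger_gap'],s['ft_force'],s['joint_pos'].round(1))
plan([((540,303,320),Rdown(-10),7),((540,303,280),Rdown(-10),2)])
```

```text
[469.49555205 103.86922256 397.54984689] 23.43555548406445 [ 0.2227704  -0.31878009 -0.85260125] [ 6.300e+00 -1.140e+01  8.830e+01  1.000e-01  1.034e+02  4.590e+01]
([-0.0, 0.0, -4.2], [0.0284, -0.0103, 0.011])
([-0.1, 0.0, -8.4], [0.0568, -0.0206, 0.0221])
([-0.1, 0.0, -12.7], [0.0851, -0.0309, 0.0331])
([-0.2, 0.1, -16.9], [0.1135, -0.0412, 0.0442])
([-0.2, 0.1, -21.1], [0.1419, -0.0515, 0.0552])
([-0.3, 0.1, -25.3], [0.1703, -0.0618, 0.0663])
([-0.3, 0.1, -29.6], [0.1987, -0.0721, 0.0773])
  step mm 32.146959249323025 deg 4.223036028400853
([-0.3, 0.1, -29.6], [0.1987, -0.072, 0.0973])
([-0.3, 0.1, -29.6], [0.1988, -0.0719, 0.1173])
  step mm 20.0 deg 0.0
```

>>> {"fn": "jog_arm", "kwargs": {
  "plan": [
    [[0, 0, -4], [0.028, -0.01, 0.011], -1],
    [[0, 0, -8], [0.057, -0.021, 0.022], -1],
    [[0, 0, -13], [0.085, -0.031, 0.033], -1],
    [[0, 0, -17], [0.114, -0.041, 0.044], -1],
    [[0, 0, -21], [0.142, -0.052, 0.055], -1],
    [[0, 0, -25], [0.17, -0.062, 0.066], -1],
    [[0, 0, -30], [0.199, -0.072, 0.077], -1],
    [[0, 0, -30], [0.199, -0.072, 0.097], -1],
    [[0, 0, -30], [0.199, -0.072, 0.117], -1],
    [[0, 0, -30], [0.199, -0.072, 0.117], -1],
    [[0, 0, -30], [0.199, -0.072, 0.117], -1]
  ]
}}

```text
time: 23.3
tool_pos: [542.2, 298.7, 283.7]
tcp_rot: [180.0, -0.1, 80.0]
ft_force: [0.8, 0.5, -1.0]
finger_gap: 23.5
```

Run:
```python
from h import *
p0,R0,s=cur()
print(p0,s['finger_gap'],s['ft_force'],s['tcp_rot'])
p,d=snapshot('side');cv2.imwrite('pics/side15.png',p);np.save('side15.npy',d)
b=(190,320,200,350);im=cv2.resize(p[b[2]:b[3],b[0]:b[1]],None,fx=4,fy=4,interpolation=cv2.INTER_CUBIC)
a=np.linspace(0,2*np.pi,48)
for zz in(p0[2]-119,):
    P=np.c_[p0[0]+12.5*np.cos(a),p0[1]+12.5*np.sin(a),0*a+zz];q=((proj('side',P)-[b[0],b[2]]+.5)*4).astype(int);cv2.polylines(im,[q.reshape(-1,1,2)],True,(0,0,255),1)
cv2.imwrite('pics/s15.png',im)
p,d=snapshot('top');cv2.imwrite('pics/top15.png',p);crop('t',p,110,190,160,250,'t15.png',6)
```

```text
[542.16322283 298.66434684 283.65531193] 23.481818315668164 [ 0.78610801  0.46766762 -0.96798266] [ 1.79968832e+02 -6.34179251e-02  7.99788406e+01]
```

View pics/s15.png

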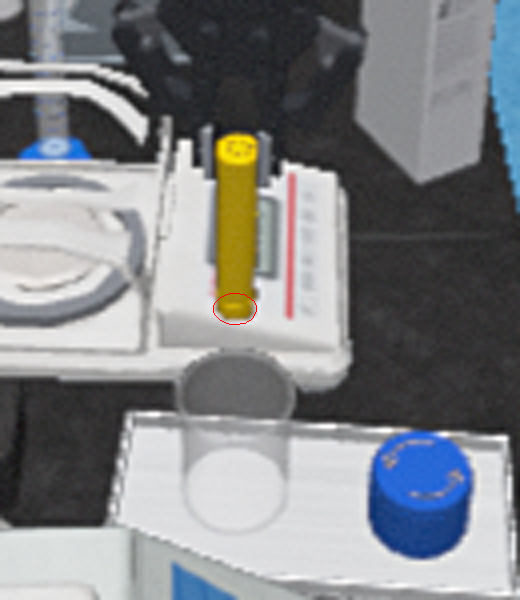

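View pics/t15.png

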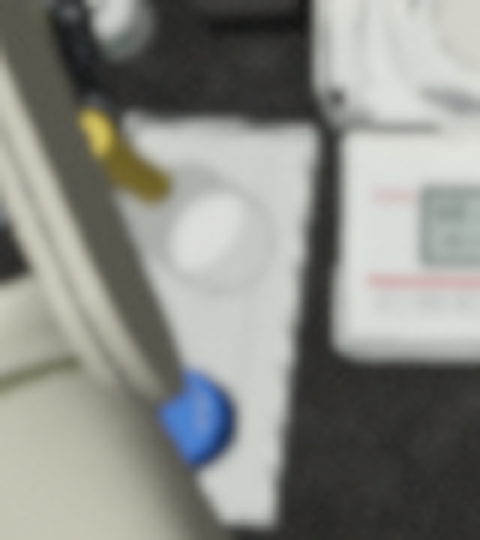

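>>> {"fn": "jog_arm", "kwargs": {
  "plan": [
    [[0, 0, 0], [0.003, -0.001, 0], -1],
    [[0, 0, 0], [0.007, -0.002, 0.01], -1],
    [[0, 0, 0], [0.007, -0.002, 0.03], -1],
    [[0, 0, 0], [0.007, -0.002, 0.045], -1],
    [[0, 0, 0], [0.007, -0.002, 0.05], -1],
    [[0, 0, 0], [0.007, -0.002, 0.05], -1]
  ]
}}

```text
time: 24.15
tool_pos: [540.9, 306.5, 232.2]
tcp_rot: [-179.9, 0.0, 80.1]
ft_force: [-0.1, -0.2, 0.5]
finger_gap: 23.3
```

Run:
```python
from h import *
p0,R0,s=cur()
print(p0,s['finger_gap'],s['ft_force'],s['tcp_rot'])
p,d=snapshot('side');cv2.imwrite('pics/side16.png',p)
b=(215,285,235,350);im=cv2.resize(p[b[2]:b[3],b[0]:b[1]],None,fx=6,fy=6,interpolation=cv2.INTER_CUBIC)
a=np.linspace(0,2*np.pi,48);c=p0-3.3*R0.as_matrix()[:,0];print(c)
for (x,y,r,zz,col) in((c[0],c[1],12.5,p0[2]-119,(0,0,255)),(540,303,36,98,(0,255,0)),(540,303,29,98,(0,255,0)),(540,303,29,5,(0,255,0))):
    P=np.c_[x+r*np.cos(a),y+r*np.sin(a),0*a+zz];q=((proj('side',P)-[b[0],b[2]]+.5)*6).astype(int);cv2.polylines(im,[q.reshape(-1,1,2)],True,col,1)
cv2.imwrite('pics/s16.png',im)
p,d=snapshot('top');cv2.imwrite('pics/top16.png',p);crop('t',p,110,190,160,250,'t16.png',6)
```

```text
[540.94564519 306.48329424 232.23505773] 23.346707444739025 [-0.08761054 -0.22975756  0.50887712] [-1.79935076e+02  1.37270552e-04  8.00549366e+01]
[540.37572252 303.23288071 232.23506564]
```

View pics/s16.png

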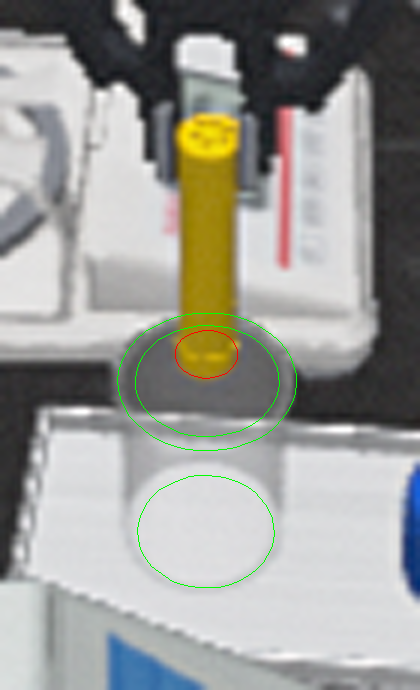

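View pics/t16.png

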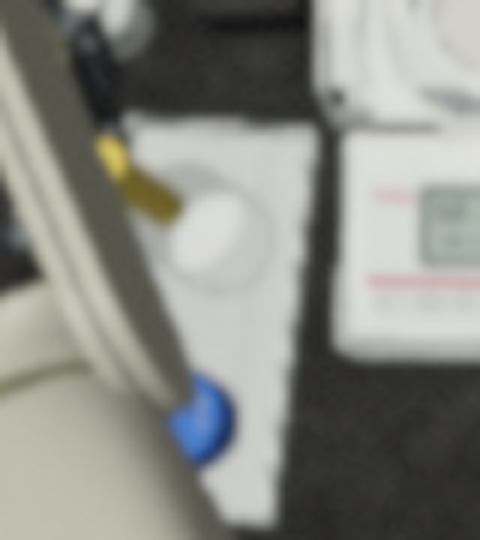

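>>> {"fn": "jog_arm", "kwargs": {
  "plan": [
    [[0, 0, 0], [0, 0, 0.012], -1],
    [[0, 0, 0], [0, 0, 0.026], -1],
    [[0, 0, 0], [0, 0, 0.04], -1],
    [[0, 0, 0], [0, 0, 0.054], -1],
    [[0, 0, 0], [0, 0, 0.068], -1],
    [[0, 0, 0], [0, 0, 0.08], -1],
    [[0, 0, 0], [0, 0, 0.09], -1],
    [[0, 0, 0], [0, 0, 0.097], -1],
    [[0, 0, 0], [0, 0, 0.1], -1],
    [[0, 0, 0], [0, 0, 0.1], -1]
  ]
}}

```text
time: 25.5
tool_pos: [541.3, 306.8, 133.1]
tcp_rot: [180.0, -0.0, 80.1]
ft_force: [-0.2, -0.4, -0.1]
finger_gap: 23.3
```

Run:
```python
from h import *
p0,R0,s=cur()
print(p0,s['finger_gap'],s['ft_force'],s['tcp_rot'])
p,d=snapshot('side');cv2.imwrite('pics/side17.png',p);crop('s',p,215,330,245,350,'s17.png',6)
```

```text
[541.33046548 306.79544565 133.10334107] 23.346425712580203 [-0.24245917 -0.37660273 -0.12689161] [ 1.79996303e+02 -4.92057454e-02  8.00585401e+01]
```

View pics/s17.png

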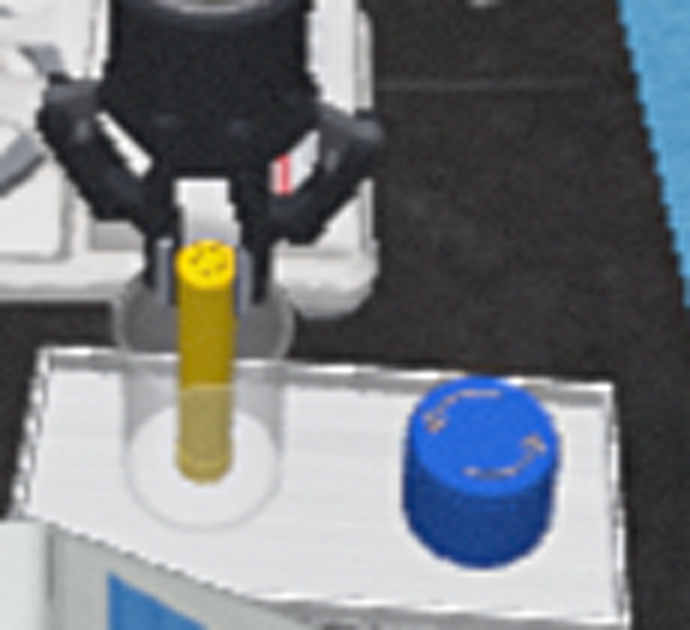

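>>> {"fn": "jog_arm", "kwargs": {
  "plan": [
    [[0, 0, 0], [0, 0, 0.003], -1],
    [[0, 0, 0], [0, 0, 0.005], -1],
    [[0, 0, 0], [0, 0, 0.006], -1],
    [[0, 0, 0], [0, 0, 0.006], -1]
  ]
}}

```text
time: 26.05
tool_pos: [541.1, 306.7, 126.9]
tcp_rot: [-180.0, -0.0, 80.1]
ft_force: [-0.1, -1.0, -1.2]
finger_gap: 23.4
```

>>> {"fn": "jog_arm", "kwargs": {
  "plan": [
    [[0, 0, 0], [0, 0, 0.001], -1],
    [[0, 0, 0], [0, 0, 0.002], -1],
    [[0, 0, 0], [0, 0, 0.002], -1]
  ]
}}

```text
time: 26.42
tool_pos: [541.2, 306.7, 124.9]
tcp_rot: [-180.0, -0.0, 80.1]
ft_force: [0.4, 0.4, -0.9]
finger_gap: 23.3
```

>>> {"fn": "jog_arm", "kwargs": {
  "plan": [
    [[0, 0, 0], [0, 0, 0.001], -1],
    [[0, 0, 0], [0, 0, 0.0015], -1],
    [[0, 0, 0], [0, 0, 0.0015], -1]
  ]
}}

```text
time: 26.8
tool_pos: [541.5, 306.9, 124.0]
tcp_rot: [180.0, -0.1, 80.1]
ft_force: [-1.1, 0.4, 2.4]
finger_gap: 23.4
```

>>> {"fn": "jog_arm", "kwargs": {
  "plan": [
    [[0, 0, 0], [0, 0, 0], -0.5],
    [[0, 0, 0], [0, 0, 0], -0.3],
    [[0, 0, 0], [0, 0, 0], 0],
    [[0, 0, 0], [0, 0, 0], 0.2],
    [[0, 0, 0], [0, 0, 0], 0.2],
    [[0, 0, 0], [0, 0, 0], 0.2]
  ],
  "force": 20
}}

```text
time: 27.55
tool_pos: [541.2, 306.7, 123.5]
tcp_rot: [-180.0, -0.0, 80.1]
ft_force: [-0.3, 0.4, -0.3]
finger_gap: 51.3
```

Run:
```python
from h import *
p0,R0,s=cur()
print(p0,s['finger_gap'],s['ft_force'])
p,d=snapshot('side');crop('s',p,215,330,245,350,'s18.png',6)
```

```text
[541.22681413 306.74455217 123.49977353] 51.3065263201417 [-0.30493597  0.41258949 -0.3396022 ]
```

View pics/s18.png

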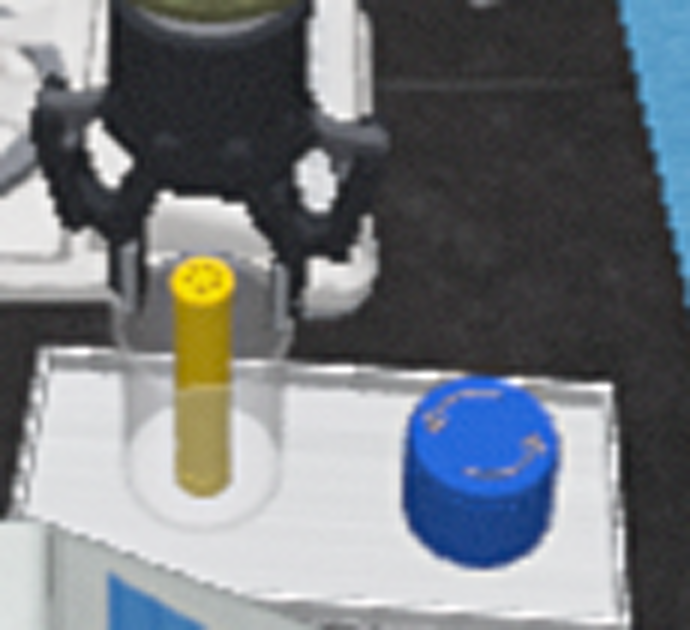

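Canister stands upright in the beaker, released. I'll raise straight up.

>>> {"fn": "jog_arm", "kwargs": {
  "plan": [
    [[0, 0, 0], [0, 0, -0.015], 0.2],
    [[0, 0, 0], [0, 0, -0.035], 0.2],
    [[0, 0, 0], [0, 0, -0.065], 0.2],
    [[0, 0, 0], [0, 0, -0.1], 0.2],
    [[0, 0, 0], [0, 0, -0.14], 0.2],
    [[0, 0, 0], [0, 0, -0.18], 0.2],
    [[0, 0, 0], [-0.05, 0, -0.2], 0.2],
    [[0, 0, 0], [-0.1, 0, -0.2], 0.2],
    [[0, 0, 0], [-0.15, 0, -0.2], 0.2],
    [[0, 0, 0], [-0.15, 0, -0.2], 0.2],
    [[0, 0, 0], [-0.15, 0, -0.2], 0.2]
  ]
}}

```text
time: 28.98
tool_pos: [515.6, 159.0, 325.1]
tcp_rot: [179.9, -0.1, 80.0]
ft_force: [0.0, -0.1, -0.4]
finger_gap: 51.3
```

Run:
```python
from h import *
p0,R0,s=cur();print(p0,s['qd'].round(2),s['ft_force'])
p,d=snapshot('side');cv2.imwrite('pics/side19.png',p);crop('s',p,200,330,245,350,'s19.png',6)
p,d=snapshot('top');cv2.imwrite('pics/top19.png',p);crop('t',p,100,400,130,260,'t19.png',2.6)
s0=cv2.imread('pics/side0.png')
```

```text
[515.63219951 158.98450117 325.10290209] [ 1.23  1.2  -0.13  0.   -0.17 -0.01] [ 0.00230316 -0.09182539 -0.42082487]
```

View pics/s19.png

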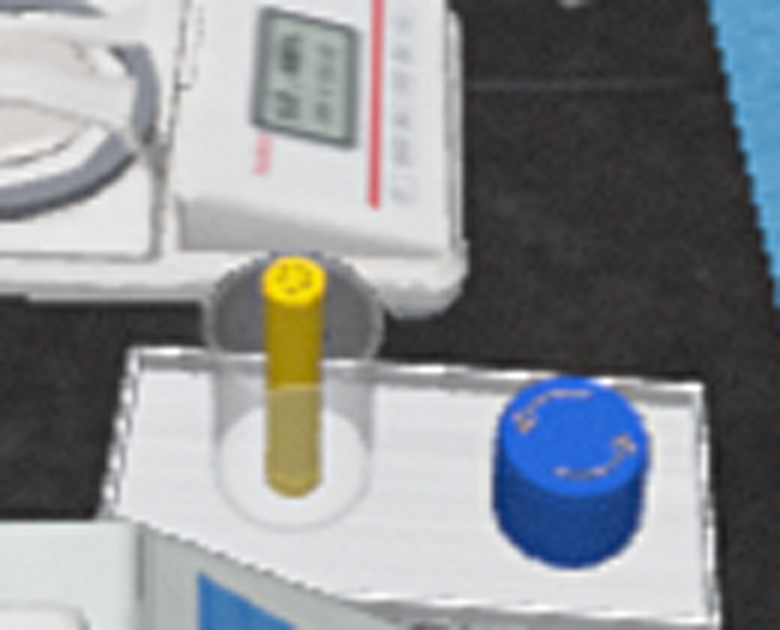

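View pics/t19.png

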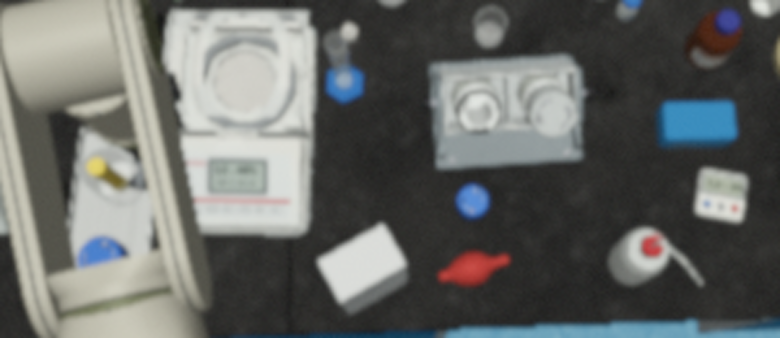

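```bash
python3 -c "
from bench import *
print(hand_in())"
```

```text
the job is handed in; nothing more can be done
None
```

I opened the blue tub, put its cap on the tray and stood the canister in the beaker. I handed the job in just after 29 s of the 62 s allowed; it reports no verdict.

- **Cap:** I gripped it and pressed it down about 7 mm, with 14.7 N along the axis. I held it down, turned it 62° anticlockwise and lifted it straight off along the axis. It came to rest on the near half of the tray, open side down, with contact felt at the expected height.
- **Canister:** I drew it out along the tub's axis and turned it upright. I lowered it at about 0.1 m/s until it touched the beaker's floor (2.4 N), then let go.
- **Last pictures:** They show the cap flat inside the tray walls, the canister upright on the beaker's floor, and the beaker where it was. The bystanders look unmoved. The arm is clear above the bench, with close to no force at the wrist.

**Measurement disagreement:** in the side picture the fingers looked about 5 mm further towards the robot than the arm's own reading when I reached the canister. I moved the grip 3 mm to allow for it. The canister then sat about 3 mm off the grip centre, and I corrected for that before lowering it into the beaker.

No check failed. I judged the last checks by eye from the pictures, without measuring the cap's tilt or how far the beaker and bystanders had moved.

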